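# Hang the coffee scoop on the hook in the little cabinet

## Task

Put the coffee scoop away: take it by the handle close to its cup, ease it wire eye first and nose-up under the front rail of the little clear-sided cabinet, feel gently for the hook deep inside (it is only screwed into thin plywood, so do not lean on it) and let the scoop go, hanging from the hook by its eye. Then swing the cabinet door fully shut, without ramming the cabinet, and leave everything else on the shelf where it stands.

Things in the scene. Friction and masses are not known exactly. Their poses are not given: they have to be found in the camera images.
- scoop: Coffee scoop, loose, 0.09 to 0.14 kg: round steel cup (48 mm across, 34 mm tall, flat bottom), straight dark wooden handle and a steel wire eye at the handle's end. It stands on its cup's bottom with the handle level. Origin: centre of the cup's underside; z up out of the cup's mouth; x along the handle towards the eye. Handle: 14 mm wide (y), 10 mm thick (z), centred at z = 28 mm, from x = 24 mm to x = 158 mm.
- scoop_eye (a point): Centre of the scoop's wire eye, at (168, 0, 28) mm of the scoop: a round ring of 4 mm wire lying in the handle's flat (the hole runs along the scoop's z), 12 mm hole, 20 mm outside; the scoop ends 178 mm from its origin.
- scoop_grip (a point): Good place to grip the scoop: middle of the handle close to the cup, at (42, 0, 28) mm of the scoop, pinched across its 14 mm width; 126 mm from the eye's centre.
- cabinet: Small fixed cabinet, 150 mm deep (x), 230 wide (y), 260 tall (z): wooden frame, clear side, back and roof panes. Origin: centre of its underside; x points into its depth, away from its open front at x = -75 mm. Inside: floor top z = 8, roof underside z = 254, free between y = -101 and 101, back rail's face at x = 59 mm.
- front_rail (a point): Middle of the lower edge of the wooden rail across the top of the cabinet's open front, at (-68, 0, 226) mm of the cabinet; the rail is 14 mm thick (x) and reaches up to the roof. The hook's tip is higher than this edge.
- hook_middle (a point): Fixed mark at (-3, 0, 212) mm of the cabinet. Hook: 5 mm steel wire at y = 0; a level shank, wire centre at this height, comes out of the back rail and ends in a straight upright tip, top 18 mm above this mark. Screwed in by hand: the tip's wire centre stands up to 15 mm nearer or deeper (x) than the mark, not measured, to be felt for. Its thin rail takes 10 N at most from the held scoop.
- cab_door (a joint): Angle (rad) of the cabinet's glazed door: 0 shut, growing as it swings outwards; starts standing open at 1.75 to 2.15, opens to 2.4. Hinge friction 0.10 N m plus 0.12 N m s/rad, no latch: it stays where it is left; 0.3 kg. It is 12 mm thick, 226 mm wide and from z = 8 to 254 mm tall, and hinged on the cabinet's +y side.
- door_hinge (a point): Point on the door's upright hinge axis, at mid-height (131 mm up), at x = -76, y = 114 mm of the cabinet; on the plane of the door's inner face.
- door_edge (a point): Point on the door's outer face at its free edge, mid-height (131 mm up), 228 mm from the hinge axis; a small round steel knob (20 mm across, 22 mm proud) sits on the outer face 10 mm inside that edge, at the same height.
- jar: Bystander: closed coffee jar of brown glass with red lid, 72 mm across, 135 mm tall; origin at the centre of its underside.
- mug: Bystander: white ceramic mug, 80 mm across, 95 mm tall; origin at the centre of its underside.
- canister: Bystander: yellow sugar canister with white clip-on lid, 96 mm across, 118 mm tall; origin at the centre of its underside.
- teaspoon: Bystander: stainless teaspoon, 140 mm long, lying flat.
- tin: Bystander: round blue biscuit tin, 145 mm across, 66 mm tall; origin at the centre of its underside.
- clock: Bystander: green alarm clock, 85 mm wide, 90 mm tall; origin at the centre of its underside.
- tumbler: Bystander: green glass tumbler, 72 mm across, 100 mm tall; origin at the centre of its underside.
Things that resemble listed ones, but are neither listed nor needed, are in the scene too. Leave any pink or turquoise look-alike of the scoop alone.

How it is judged:
By the outcome, as a careful person would: the job done as asked, in the order asked, and still so for the second after the job is handed in, with the robot touching nothing.
It also fails if it takes over 72 s, if anything falls off the work surface, if the arm or the gripper's body presses on something with over 40 N, if the wrist force passes 120 N, or if a joint passes its speed limit or range.

## Robot

A 6-joint arm with a two-finger parallel gripper is mounted at the origin on the work surface. World frame = base frame: x ahead of the robot, y to its left, z up, the work surface at z = 0. Lengths are in mm, angles in rad, forces in N, time in s.
With the tool pointing down it reaches from about 350 to 875 mm from the base axis. Payload 4.2 kg.
Tool frame: the origin (TCP) lies on the mounting face of the last link; the fingertips stand 173 mm ahead of it and the grasp point (between the pads) lies 155 mm ahead of it; z points along the fingers, y is the direction in which the jaws open and shut (so a half turn about z gives the same grasp; the last joint's range is limited). The gripper opens to 85 mm and grips with 20 to 120 N. Pads are 22 mm wide; open, the fingers measure 114 mm over their backs; the gripper's body (76 mm by 85 mm) begins 54 mm behind the grasp point. The pads swing forward as they close: fully open they stand 13 mm farther back than shut.
Start: joints at [-0.971, 0.385, 0.008, 0, -1.194, -0.259], TCP at [208.916, -589.028, 404.712] pointing down, gripper open.
Joint ranges: [-3.14, 3.14], [-1.21, 2.06], [-1.07, 1.41], [-3.16, 2.05], [-2.99, -0.16], [-3.1, 3.1]. Speed limits (rad/s): [2.79, 2.79, 3.14, 3.14, 3.14, 3.14].

## Interface

Orientations are given as a unit quaternion [x, y, z, w].
In Python, from bench import arm gives the robot as it stands. The module is installed in compiled form; this text tells all that it offers.
- The arm moves only by the tool play_rows, never from a script. Its argument "moves" is a list of rows, each a list of 3 entries, a list of its own where there are three numbers: the shift along the world's x, y, z in units of 30 cm (1.0 is 30 cm), then the turn about the world's z in units of 30 degrees (1.0 is 30 degrees), then the gripper's target within -1 to 1 (shut at 1, half-way at 0, fully open at -1). In form: [[[x, y, z], turn, jaw], ...]. A call has 1 to 12 rows; each row is the pose to reach, as a shift and turn from the pose measured when the call began; what a row does not reach only later rows make up. A row lasts 1/8 s, in which the tool goes at most 62.5 mm and 10.7 degrees, less where a joint would pass 70% of its speed; a pose out of reach is approached as far as the arm can. A call with a number of a shift or a turn outside -1 to 1 is refused whole. A call with a gripper value outside its range is refused whole. The fingers move at their own pace and stop on an object; the grip force is fixed at half the most. Time passes only in rows, so rows that repeat a pose let the fingers close. It gives the time, the measured TCP pose, the force and the opening at its end, in the units of the state.
- arm.read_state(): the state, without advancing time (a new reading comes with each control period).
- arm.get_image(name): name is "side" or "top" or "wrist"; returns a dict with "pixels" (480x640x3 uint8, red, green, blue), "vfov" (degrees; the focal length in pixels is half the picture's height over the tangent of half this angle, whatever the lens; pixels are square), "cx", "cy" (the principal point, pixels), "dist" ([k1, k2, p1, p2, k3] as OpenCV has them; the pictures are not rectified), "xyz" and "rotation" of the camera in the world. Camera axes: x right, y up, looking along -z (the intrinsics and any distortion apply to the point x, -y, -z); pixel columns grow to the right and rows downward; lengths in mm; the calibration is good to about 2 mm. A picture is of the moment at which its call begins. There is no depth.
- arm.job_done(): hands the job in, once; it reports no verdict.
Trained networks look in a picture, given as the dict that the camera call returned (one of the last four; its "shot" number tells which), for a name from the list of things; names that differ only in an ending like _2 or _b are one class to them, and where a whole thing is asked for, a point or a joint stands for the part that bears it (a point fixed in the world has none). Each returns a list of dicts, best first, with "conf" (0 to 1); they miss things now and then, are a little off and sometimes report something else, mostly with a low value. They report only what shows in the picture. A call takes as long as a camera call. They do not tell look-alikes from the thing itself.
- arm.look_for(name, picture): "centre" ([x, y, z] in mm, in world coordinates, good to about 4 mm: the middle of the surface that is visible of it).
The state is a dict: "clock": time; "joints": joint angles; "joint_vel": joint speeds; "joint_efforts": joint torques, N m; "position": TCP position; "ee_rot": TCP orientation; "contact_force": force on the tool from outside, world axes, zero at the start; "wrist_torque": the same for the moment, N m; "gripper_width": finger opening in mm.
Only numpy, scipy, OpenCV 4.12 (cv2) and the standard library are available. Lean on these libraries where they do the work, as an engineer would, in place of code of your own. Each camera call takes 0.05 s, during which the arm holds its last target.

## Working session

There is one attempt and no reset: what is moved stays moved. The work goes in short steps, Python scripts to look and compute and a tool call to move; the robot and the scene stay as the last step left them, time stands still between calls to the robot, and variables do not carry over. Pictures are saved under pics/ and viewed, and the job is handed in when it is done.

Besides the shell and the picture viewer there is one more tool, called after ">>>" as name(argument=value, ...), one argument or row to a line, values as JSON. play_rows: Moves the arm, as the interface text tells. Shifts and turns lie within -1 to 1; 1 stands for 30 cm of shift or 30 degrees of turn. Its arguments: {"type":"object","properties":{"moves":{"type":"array"}},"required":["moves"]}

```bash
mkdir -p pics; python3 - <<'E'
from bench import arm
import cv2
s=arm.read_state()
for k,v in s.items(): print(k,v)
for n in ["side","top","wrist"]:
    p=arm.get_image(n)
    print(n,{k:v for k,v in p.items() if k!='pixels'})
    cv2.imwrite(f'pics/{n}0.png',p['pixels'][:,:,::-1])
    for t in (["scoop","scoop_eye","scoop_grip","cabinet","cab_door","front_rail","hook_middle","door_edge","door_hinge","jar","mug","canister","teaspoon","tin","clock","tumbler"] if n!="wrist" else ["scoop","cabinet","cab_door"]):
        try:
            for r in arm.look_for(t,p)[:3]: print(' ',t,[round(float(x)) for x in r['centre']],round(r['conf'],2))
        except Exception as e: print(t,e)
print(arm.read_state()['clock'])
E
```

```text
clock 0.0
joints [-9.71388673e-01  3.85569428e-01  6.60285317e-03 -5.32594252e-04
 -1.19402909e+00 -2.58631155e-01]
joint_vel [ 9.11488429e-04 -1.01396252e-03 -8.54920291e-04 -7.91500361e-05
 -7.52094089e-04  1.70812389e-03]
joint_efforts [ 1.55040085e-03 -3.92290378e+01  1.88398844e+01  4.18625504e+00
 -4.73351523e-03  4.24744783e-06]
position [ 208.86810634 -588.83715311  403.59942291]
ee_rot [-1.69468056e-01  9.85535036e-01  1.10297044e-03 -2.32359805e-04]
contact_force [ 0.05318967 -0.31359991 -0.20987623]
wrist_torque [0.00685887 0.04507813 0.01313307]
gripper_width 85.85124355671485
side {'vfov': 51.79146755416934, 'cx': 318.76040797240324, 'cy': 238.79176769769833, 'dist': array([-0.1158252,  0.       ,  0.       ,  0.       ,  0.       ]), 'xyz': array([  -5.04457459,  834.57596701, 1177.83673459]), 'rotation': array([-0.09840826,  0.35687325,  0.89044861, -0.26468581]), 'shot': 1}
  scoop [281, 246, 28] 0.74
  scoop [447, -253, 28] 0.57
  scoop [258, -246, 34] 0.52
  scoop_eye [277, 246, 32] 0.92
  scoop_eye [449, -250, 29] 0.91
  scoop_eye [264, -247, 34] 0.57
  scoop_grip 
[... 1223 characters left out ...]
e [669, 128, 258] 0.65
  door_edge [499, 211, 169] 0.92
  door_hinge [498, 212, 172] 0.86
  jar [744, -221, 133] 0.77
  canister [575, -504, 116] 0.91
  teaspoon [405, -480, 11] 0.71
  teaspoon [500, 211, 171] 0.55
  tin [553, 538, 65] 0.82
  clock [668, 423, 87] 0.7
  clock [578, -503, 120] 0.7
  tumbler [398, 491, 62] 0.72
wrist {'vfov': 70.22560409112616, 'cx': 322.9484640012418, 'cy': 242.16050121265025, 'dist': array([-0.00153397,  0.        ,  0.        ,  0.        ,  0.        ]), 'xyz': array([ 129.3520058 , -617.95101223,  373.21056373]), 'rotation': array([-0.09588673, -0.13588769,  0.80581131,  0.56833829]), 'shot': 3}
  scoop [251, -315, 31] 0.86
  scoop [442, -247, 31] 0.76
1.9
```

View pics/side0.png

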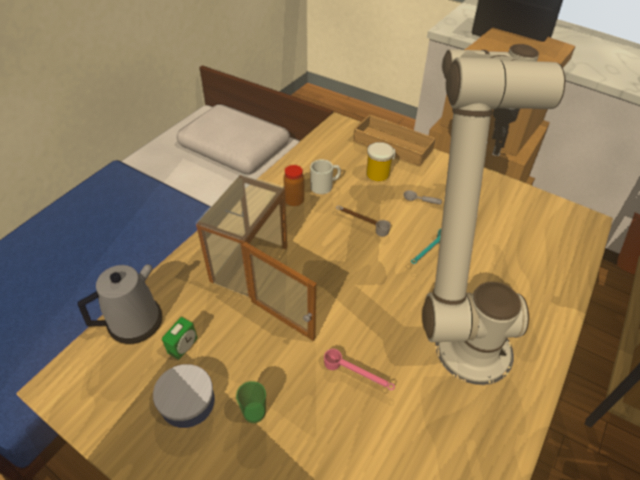

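View pics/top0.png

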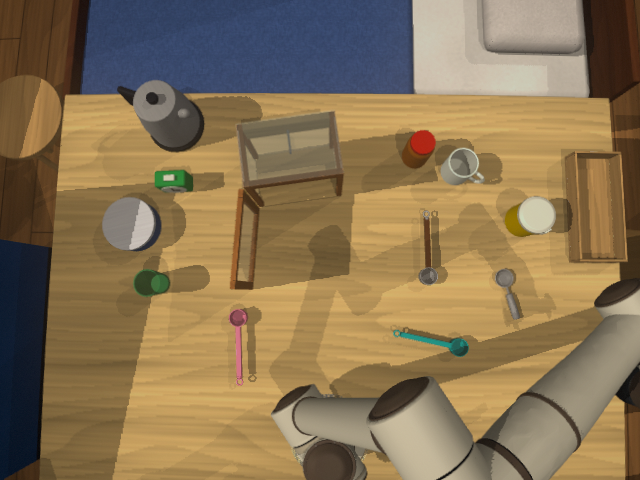

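View pics/wrist0.png

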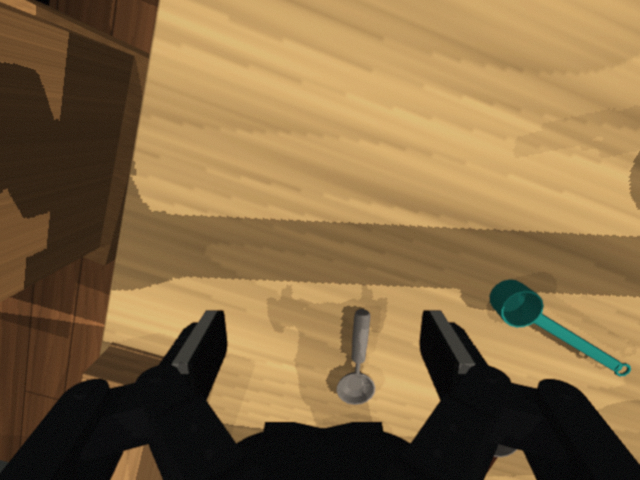

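```bash
cat > h.py <<'E'
import numpy as np, cv2
from scipy.spatial.transform import Rotation as R
C={'side':dict(vfov=51.79146755416934,cx=318.76040797240324,cy=238.79176769769833,k=-0.1158252,xyz=[-5.04457459,834.57596701,1177.83673459],rot=[-0.09840826,0.35687325,0.89044861,-0.26468581]),
'top':dict(vfov=53.828099449127635,cx=318.9819355098276,cy=238.57148346224335,k=-0.06093187,xyz=[386.109355,.727252809,1296.81688],rot=[0.04737029,-0.02987481,-0.701164,0.71079716])}
def fromdict(p): return dict(vfov=p['vfov'],cx=p['cx'],cy=p['cy'],k=p['dist'][0],xyz=p['xyz'],rot=p['rotation'])
def K(c):
    f=240/np.tan(np.radians(c['vfov'])/2); return np.array([[f,0,c['cx']],[0,f,c['cy']],[0,0,1.]]),np.array([c['k'],0,0,0,0.])
def RT(c):
    M=np.diag([1,-1,-1.])@R.from_quat(c['rot']).as_matrix().T
    return M,-M@np.array(c['xyz'])
def proj(P,c):
    M,t=RT(c);k,d=K(c)
    return cv2.projectPoints(np.atleast_2d(np.array(P,float)),cv2.Rodrigues(M)[0],t,k,d)[0][:,0]
def ray(uv,c):
    M,t=RT(c);k,d=K(c)
    n=cv2.undistortPoints(np.array(uv,float).reshape(-1,1,2),k,d)[:,0]
    D=np.c_[n,np.ones(len(n))]@M
    return np.array(c['xyz'],float),D
def atz(uv,z,c):
    o,D=ray(uv,c); return o+D*((np.atleast_1d(z)-o[2])/D[:,2])[:,None]
def crop(src,dst,x0,y0,x1,y1,s):
    im=cv2.imread(src)[y0:y1,x0:x1]; cv2.imwrite(dst,cv2.resize(im,None,fx=s,fy=s,interpolation=cv2.INTER_CUBIC))
E
python3 -c "
from h import *
crop('pics/top0.png','pics/t_cab.png',220,100,360,300,3)
crop('pics/top0.png','pics/t_sc.png',390,200,470,290,6)
crop('pics/side0.png','pics/s_cab.png',190,165,330,345,3)
"
```

```text
(no output)
```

View pics/t_cab.png

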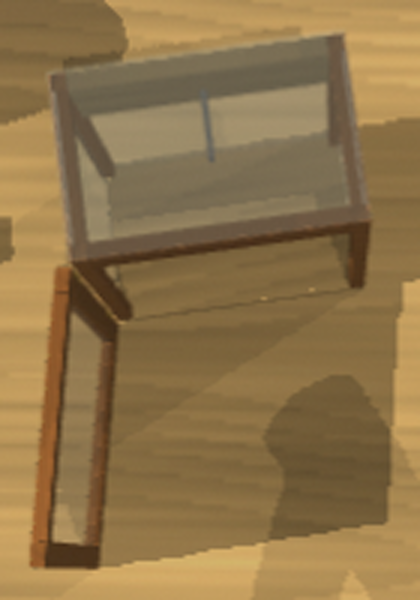

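View pics/t_sc.png

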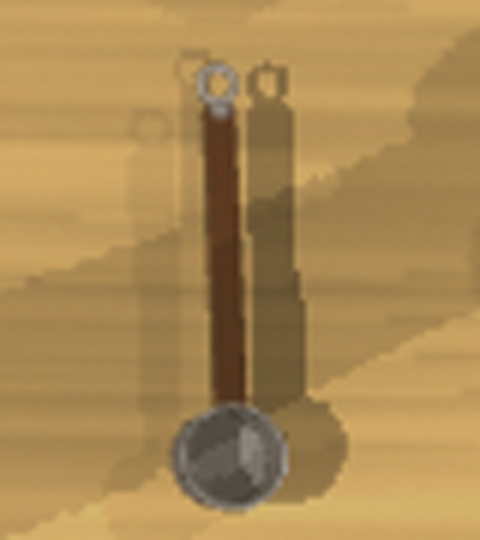

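View pics/s_cab.png

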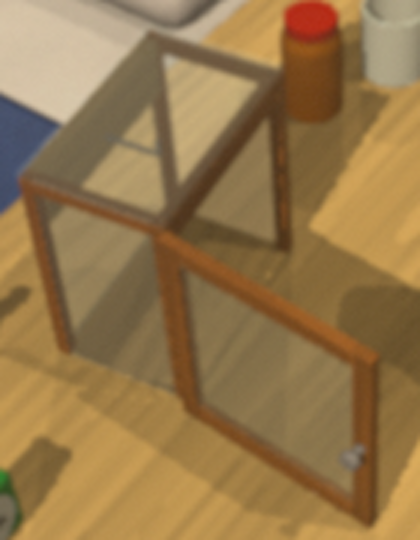

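```bash
cat > fit.py <<'E'
from h import *
from scipy.optimize import least_squares
cr=lambda p,o,s:(np.array(p,float)+.5)/s-.5+np.array(o)
T=cr([(52,74),(343,36),(370,217),(75,262)],(220,100),3)
S=cr([(22,180),(150,33),(283,78),(163,228)],(190,165),3)
loc=np.array([[75,115,260],[75,-115,260],[-75,-115,260],[-75,115,260.]])
W=lambda p,l:np.c_[np.array(l)@R.from_euler('z',p[2]).as_matrix().T+[p[0],p[1],0]]
f=lambda p:np.r_[(proj(W(p,loc),C['top'])-T).ravel(),(proj(W(p,loc),C['side'])-S).ravel()]
r=least_squares(f,[660,120,.1]);print('cab',r.x,np.round(r.fun,1))
p=r.x
np.save('cab.npy',p)
inv=lambda q:(np.array(q)-[p[0],p[1],0])@R.from_euler('z',p[2]).as_matrix()
# hook tip top (212,160), hook at rail (203,92)
h=cr([(212,160),(204,92)],(220,100),3)
print('hook tip cab',inv(atz(h[:1],[230],C['top'])),inv(atz(h[1:],[212],C['top'])))
hs=cr([(118,143),(158,152)],(190,165),3)
print('hook side',inv(atz(hs,[220,212],C['side'])))
sc=cr([(218,84),(231,456)],(390,200),6)
e,c=atz(sc,[28,33],C['top']);print('eye,cup',e,c,np.linalg.norm((e-c)[:2]),np.degrees(np.arctan2(*(e-c)[1::-1])))
d=cr([(50,567),(98,567),(115,330)],(220,100),3)
print('door top edge outer',atz(d[:1],[254],C['top']), 'cabframe',inv(atz(d[:1],[254],C['top'])))
ds=cr([(375,357),(350,457)],(190,165),3)
print('door side',inv(atz(ds,[254,131],C['side'])))
print('hinge',W(p,[[-76,114,254]]))
E
python3 fit.py
```

```text
cab [7.02976380e+02 1.00506656e+02 1.51333655e-01] [-2.8  0.3 -0.3 -1.2  0.1  1.9 -3.1  1.2 -1.1 -2.6  0.3 -3.5  1.5 -4.6
  0.9 -1.3]
hook tip cab [[ -1.01981808  -2.70441366 230.        ]] [[ 60.62388172  -2.71246191 212.        ]]
hook side [[ 40.82635808  11.54654302 220.        ]
 [  5.40060144  -0.57135173 212.        ]]
eye,cup [ 596.86097145 -255.68404022   28.        ] [ 429.07730892 -258.88508026   33.        ] 167.81419507234722 1.0929779074846764
door top edge outer [[386.82866667 208.36621811 254.        ]] cabframe [[-296.2738805   154.28820398  254.        ]]
door side [[-294.1627737   166.40603239  254.        ]
 [-280.22468884  184.71781617  131.        ]]
hinge [[610.65873073 201.74623066 254.        ]]
```

```bash
cat > ov.py <<'E'
from h import *
p=np.load('cab.npy')
W=lambda l:np.array(l,float)@R.from_euler('z',p[2]).as_matrix().T+[p[0],p[1],0]
def edges():
    E=[]
    for z in(0,260):
        q=[[75,115,z],[75,-115,z],[-75,-115,z],[-75,115,z]]
        E+=[(q[i],q[(i+1)%4]) for i in range(4)]
    for x in(-75,75):
        for y in(-115,115):E.append(([x,y,0],[x,y,260]))
    E.append(([-3,0,212],[59,0,212]));E.append(([-3,0,212],[-3,0,230]))
    E.append(([-75,-101,226],[-75,101,226]))
    return E
if __name__=='__main__':
    for n,b in(('top',(220,100,360,300)),('side',(190,165,330,345))):
        im=cv2.imread(f'pics/{n}0.png');x0,y0,x1,y1=b;s=3
        im=cv2.resize(im[y0:y1,x0:x1],None,fx=s,fy=s,interpolation=cv2.INTER_CUBIC)
        for a,c in edges():
            q=(proj(W([a,c]),C[n])-[x0,y0]+.5)*s-.5
            cv2.line(im,*[tuple(int(round(v)) for v in k) for k in q],(0,255,0),1)
        cv2.imwrite(f'pics/ov_{n}.png',im)
E
python3 ov.py
```

```text
(no output)
```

View pics/ov_top.png

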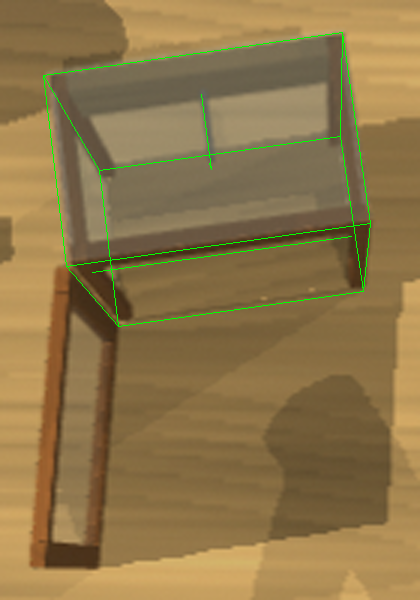

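View pics/ov_side.png

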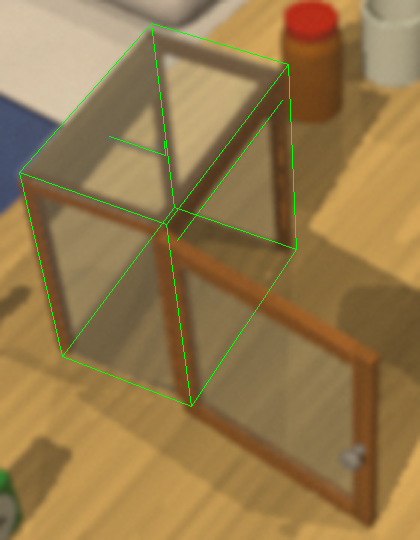

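```bash
cat > fit2.py <<'E'
from h import *
from scipy.optimize import least_squares
cr=lambda p,o,s:(np.array(p,float)+.5)/s-.5+np.array(o)
sg=np.array([[1,1,1],[1,-1,1],[-1,-1,1],[-1,1,1],[-1,1,0],[-1,-1,0]],float)
T=cr([(52,74),(343,36),(370,217),(75,262),(122,321),(358,288)],(220,100),3)
S=cr([(22,180),(150,33),(285,78),(163,228),(188,405),(288,248),(65,353)],(190,165),3)
sgS=np.vstack([sg,[[1,1,0]]])
def W(p,l): return l@R.from_euler('z',p[2]).as_matrix().T+[p[0],p[1],0]
f=lambda p:np.r_[(proj(W(p,sg*[p[3],p[4],p[5]]),C['top'])-T).ravel(),(proj(W(p,sgS*[p[3],p[4],p[5]]),C['side'])-S).ravel()]
r=least_squares(f,[660,120,.1,75,115,260],loss='soft_l1');print('cab',r.x,np.round(r.fun.reshape(-1,2).T,1))
f2=lambda p:f(np.r_[p[:3],75,p[3],p[4]])
r=least_squares(f2,[660,120,.1,115,260],loss='soft_l1');print('cab',r.x,np.round(r.fun.reshape(-1,2).T,1))
np.save('cab.npy',r.x[:3])
E
python3 fit2.py
```

```text
cab [7.07035793e+02 9.91297131e+01 1.49961441e-01 7.35539530e+01
 1.12656050e+02 2.46556256e+02] [[ 0.1 -0.6 -0.6 -0.4 -0.1  1.1 -0.1  0.1 -0.6  0.4  0.2  1.2 -1. ]
 [ 1.   0.1  1.2 -0.1 -0.6 -0.7 -0.3 -0.1 -1.4  0.6 -1.2  0.  -0.5]]
cab [7.07563089e+02 9.90312838e+01 1.47376032e-01 1.12737199e+02
 2.45330669e+02] [[ 0.2 -0.5 -0.5 -0.3 -0.1  1.2 -0.7 -0.3 -0.2  0.6  0.3  1.5 -1.6]
 [ 0.3 -0.4  1.9  0.3 -0.4 -0.2 -0.3  0.  -0.9  1.  -1.1  0.1 -0.8]]
```

```bash
python3 -c "
from h import *
r=R.from_quat([-0.09588673,-0.13588769,0.80581131,0.56833829]);print(r.as_matrix())
t=R.from_quat([-1.69468056e-01,9.85535036e-01,1.10297044e-03,-2.32359805e-04])
print((t.inv()*r).as_matrix().round(3), t.inv().apply(np.array([129.352,-617.951,373.21])-[208.868,-588.837,403.6]))
"
```

```text
[[-3.35594652e-01 -8.89887184e-01 -3.08993575e-01]
 [ 9.42006488e-01 -3.17052253e-01 -1.10007474e-01]
 [-7.28682919e-05 -3.27991873e-01  9.44680542e-01]]
[[ 0.002  0.945  0.328]
 [ 1.    -0.002  0.002]
 [ 0.002  0.328 -0.945]] [84.67119036 -0.94915671 30.395065  ]
```

>>> play_rows(
  moves=[
    [[0.2,0.3,0],-0.2,-1],
    [[0.4,0.6,0],-0.4,-1],
    [[0.6,0.8,0],-0.61,-1],
    [[0.75,0.95,-0.1],-0.61,-1],
    [[0.87,1.0,-0.2],-0.61,-1],
    [[0.87,1.0,-0.25],-0.61,-1],
    [[0.87,1.0,-0.25],-0.61,-1],
    [[0.87,1.0,-0.25],-0.61,-1],
  ],
)

```text
clock: 2.9
position: [471.2, -287.4, 328.1]
ee_rot: [-0.012, 1.0, 0.001, -0.001]
contact_force: [0.0, 0.1, 0.2]
gripper_width: 85.6
```

```bash
cat >> h.py <<'E'
def shot(n,f):
    from bench import arm
    import pickle
    p=arm.get_image(n); cv2.imwrite(f'pics/{f}.png',p['pixels'][:,:,::-1])
    pickle.dump(fromdict(p),open(f'pics/{f}.pkl','wb')); return p
def cam(f):
    import pickle; return pickle.load(open(f'pics/{f}.pkl','rb'))
E
python3 -c "
from h import *
shot('wrist','w1')"
```

```text
(no output)
```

View pics/w1.png

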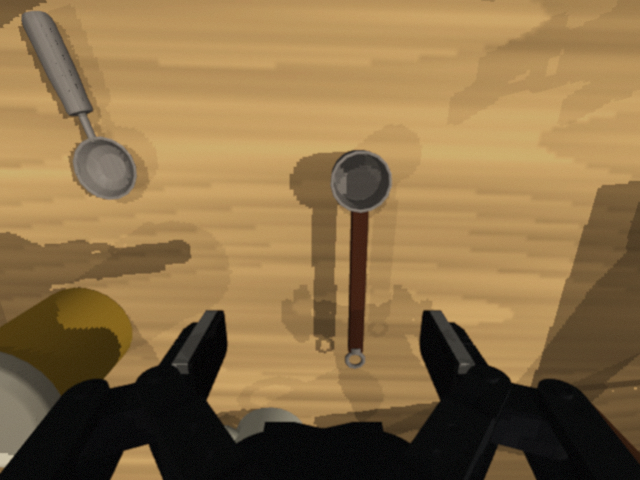

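The top picture holds four candidates: the pink look-alike (239,318), the turquoise look-alike (458,346), the grey teaspoon (506,278), and the dark-wood handle with steel cup and wire eye (428,276). I choose the last. The close wrist view confirms it, with the steel cup at (361,181), a brown handle, and the eye at (355,359).

```bash
python3 -c "
from h import *
c=cam('w1')
e,k=atz([(355,358.5),(360.5,181)],[28,33.5],c)
print(e,k,np.linalg.norm((e-k)[:2]),np.degrees(np.arctan2(*(e-k)[1::-1])))
g=k+(e-k)*42/168
print('grip',g)
from bench import arm
s=arm.read_state();print(s['position'],R.from_quat(s['ee_rot']).as_matrix().round(3))
"
```

```text
[ 594.52692817 -254.04377866   28.        ] [ 426.85521982 -259.87057998   33.5       ] 167.77292210907618 1.9902989736194845
grip [ 468.77314691 -258.41387965   32.125     ]
[ 470.54592001 -288.29254947  329.11200259] [[-1.    -0.024 -0.002]
 [-0.024  1.     0.   ]
 [ 0.002  0.    -1.   ]]
```

>>> play_rows(
  moves=[
    [[-0.012,0.1,0],0,-1],
    [[-0.012,0.1,-0.15],0,-1],
    [[-0.012,0.1,-0.3],0,-1],
    [[-0.012,0.1,-0.42],0,-1],
    [[-0.012,0.1,-0.47],0,-1],
    [[-0.012,0.1,-0.47],0,-1],
    [[-0.012,0.1,-0.47],0,0],
  ],
)

```text
clock: 3.82
position: [467.6, -258.8, 189.7]
ee_rot: [-0.012, 1.0, -0.0, 0.001]
contact_force: [1.0, 0.8, 0.0]
gripper_width: 69.8
```

```bash
python3 -c "
from h import *
shot('wrist','w2')"
```

```text
(no output)
```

View pics/w2.png

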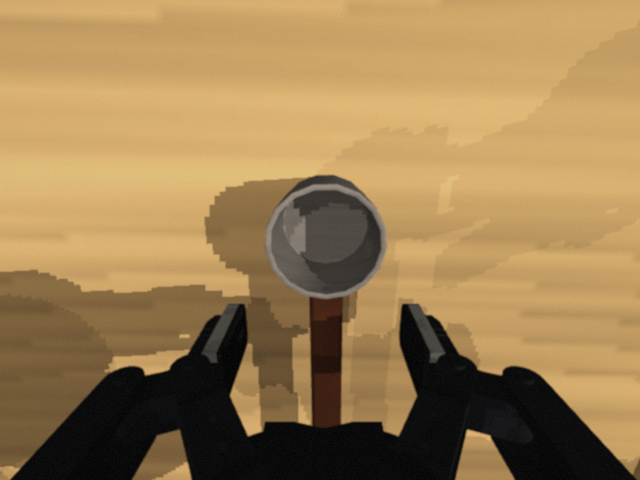

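The jaws straddle the handle just behind the cup (cup rim at (326,240), handle at (326,350)). Close.

>>> play_rows(
  moves=[
    [[0,0,0],0,0.6],
    [[0,0,0],0,1],
    [[0,0,0],0,1],
    [[0,0,0],0,1],
    [[0,0,0],0,1],
    [[0,0,0],0,1],
    [[0,0,0],0,1],
  ],
)

```text
clock: 4.75
position: [467.9, -258.6, 190.4]
ee_rot: [-0.012, 1.0, -0.0, 0.001]
contact_force: [-0.7, 1.9, 5.5]
gripper_width: 12.3
```

>>> play_rows(
  moves=[
    [[0,0,0.1],0,1],
    [[0,0,0.25],0,1],
    [[0,0,0.4],0,1],
    [[0,0,0.5],0,1],
    [[0,0,0.5],0,1],
    [[0,0,0.5],0,1],
  ],
)

```text
clock: 5.5
position: [467.2, -258.4, 338.7]
ee_rot: [-0.012, 1.0, 0.0, -0.0]
contact_force: [0.6, -0.3, -1.1]
gripper_width: 12.5
```

```bash
python3 -c "
from h import *
shot('wrist','w3');shot('side','s3');crop('pics/s3.png','pics/s3c.png',300,90,440,260,3.5)
from bench import arm
print(arm.read_state())"
```

```text
{'clock': 5.6, 'joints': array([-2.01282969e-01,  2.91275419e-01, -3.11166588e-01, -6.24504803e-05,
       -9.69526462e-01, -1.34582507e+00]), 'joint_vel': array([-0.00051591,  0.0031551 ,  0.00517966,  0.00464696,  0.00082974,
        0.00043008]), 'joint_efforts': array([ 1.03339917e-03, -3.34076142e+01,  1.72914791e+01,  3.91743645e+00,
       -3.28771630e-02,  6.87676152e-05]), 'position': array([ 467.38154309, -258.45353191,  338.38175207]), 'ee_rot': array([-1.18261891e-02,  9.99929896e-01,  1.49120349e-04, -5.67366638e-04]), 'contact_force': array([-0.04027651,  0.22271836, -2.72897913]), 'wrist_torque': array([ 0.01970959, -0.00024317,  0.01787209]), 'gripper_width': 12.29765173669801}
```

View pics/w3.png

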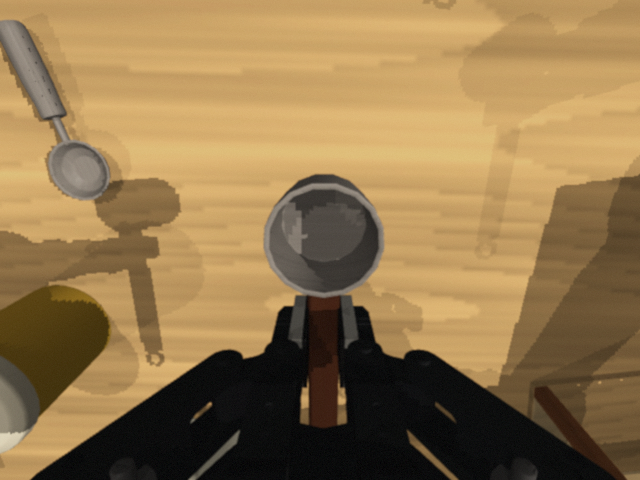

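View pics/s3c.png

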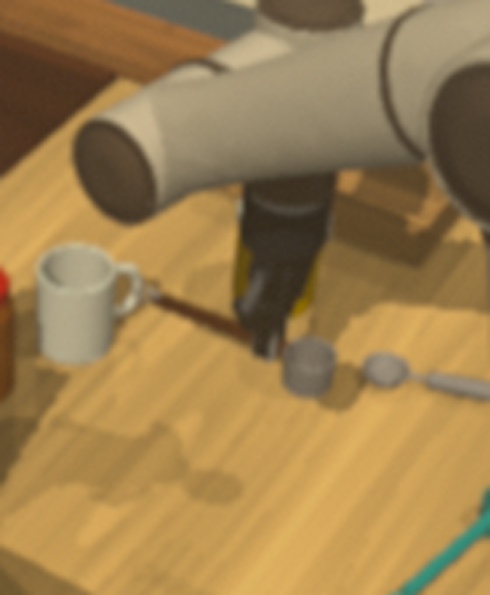

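>>> play_rows(
  moves=[
    [[0.1,0.1,0.15],0.05,1],
    [[0.2,0.25,0.3],0.1,1],
    [[0.3,0.4,0.43],0.15,1],
    [[0.4,0.6,0.48],0.2,1],
    [[0.5,0.8,0.48],0.24,1],
    [[0.65,0.95,0.48],0.24,1],
    [[0.7,1.0,0.48],0.24,1],
    [[0.7,1.0,0.48],0.24,1],
  ],
)

```text
clock: 6.6
position: [679.4, 44.4, 478.0]
ee_rot: [-0.076, 0.997, -0.0, -0.003]
contact_force: [-1.1, -0.3, -2.9]
gripper_width: 12.2
```

>>> play_rows(
  moves=[
    [[0.05,0.12,0],0,1],
    [[0.08,0.2,0],0,1],
    [[0.08,0.2,0],0,1],
    [[0.08,0.2,0],0,1],
  ],
)

```text
clock: 7.1
position: [703.2, 103.6, 477.2]
ee_rot: [-0.076, 0.997, -0.0, -0.004]
contact_force: [0.1, 0.3, -1.2]
gripper_width: 12.4
```

```bash
python3 -c "
from h import *
shot('wrist','w4');shot('top','t4')
from bench import arm
s=arm.read_state();print(s['clock'],s['position'],s['joints'],s['contact_force'])"
```

```text
7.2 [703.07822775 103.19713203 478.07825118] [ 3.72263753e-01  5.07858191e-01  3.85291984e-01 -1.63116056e-03
 -1.45516030e+00 -1.79183703e+00] [-0.88715246 -0.12857408 -1.74993876]
```

View pics/w4.png

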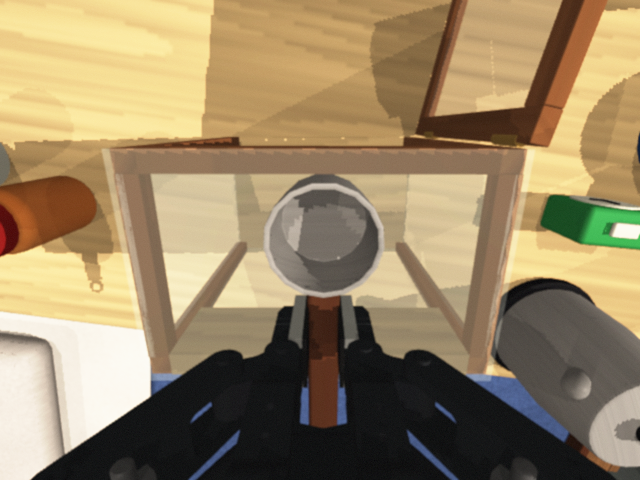

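View pics/t4.png

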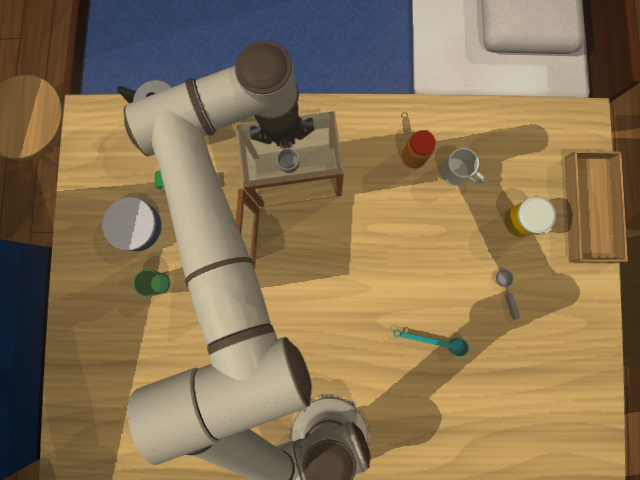

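>>> play_rows(
  moves=[
    [[-0.03,-0.15,0],0,1],
    [[-0.05,-0.26,0],0,1],
    [[-0.05,-0.26,0],0,1],
    [[-0.05,-0.26,0],0,1],
  ],
)

```text
clock: 7.7
position: [687.8, 24.6, 478.4]
ee_rot: [-0.075, 0.997, -0.0, -0.003]
contact_force: [0.6, 0.1, -1.6]
gripper_width: 12.5
```

```bash
python3 -c "
from h import *
shot('wrist','w5');crop('pics/w5.png','pics/w5c.png',200,100,600,400,2)
from bench import arm
s=arm.read_state();print(s['clock'],s['position'],s['joints'],s['contact_force'])"
```

```text
7.75 [687.95592439  25.22792815 478.16157623] [ 2.70700728e-01  4.65239434e-01  3.15763910e-01 -1.17913200e-03
 -1.42819338e+00 -1.69045671e+00] [-0.24073789  0.53167829 -1.35507639]
```

View pics/w5c.png

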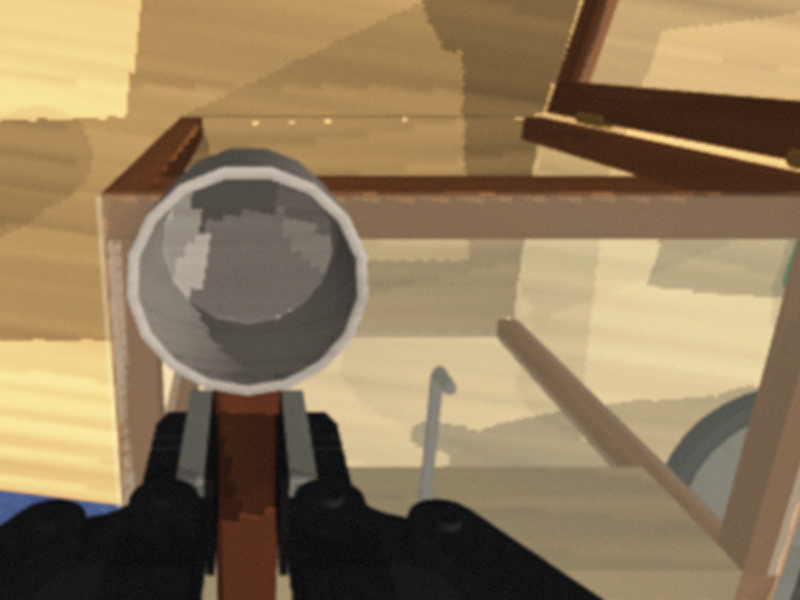

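```bash
python3 -c "
from h import *
c4=cam('w4');c5=cam('w5')
cr=lambda p,o,s:(np.array(p,float)+.5)/s-.5+np.array(o)
tip=cr([(449,385),(437,371)],(200,100),2)
w=atz(tip,[230,212],c5);print('tip,bend',w)
f=atz([(103,150),(533,148)],260,c4);print('pane front corners',f,np.linalg.norm(f[0]-f[1]),f.mean(0))
f=atz([(112,150),(526,149)],254,c4);print('frame front corners',f,np.linalg.norm(f[0]-f[1]),f.mean(0))
g=atz(cr([(100,193)],(200,100),2),260,c5);print(g)
for p in ([707.5,99.,.1474],[707,99.1,.150]):
  inv=lambda q:(np.array(q)-[p[0],p[1],0])@R.from_euler('z',p[2]).as_matrix()
  print(inv(w)); print(inv(f),inv(g))
"
```

```text
tip,bend [[703.42678744  99.14773082 230.        ]
 [706.55968679 100.44528513 212.        ]]
pane front corners [[648.59618186 -23.1296008  260.        ]
 [612.95708977 201.20503197 260.        ]] 227.14790852525073 [630.77663582  89.03771558 260.        ]
frame front corners [[648.78578696 -21.91237236 254.        ]
 [613.83592099 201.18846243 254.        ]] 225.82177844231703 [631.31085398  89.63804503 254.        ]
[[646.645937   -23.21404135 260.        ]]
[[ -4.007347     0.74434867 230.        ]
 [ -0.71785228   1.56771367 212.        ]]
[[ -75.83554852 -110.97806172  254.        ]
 [ -77.64031638  114.83650475  254.        ]] [[ -78.14336653 -111.9513428   260.        ]]
[[ -3.52595643   0.58116907 230.        ]
 [ -0.23433207   1.39597861 212.        ]]
[[ -75.64439311 -110.95411059  254.        ]
 [ -76.86203765  114.86438503  254.        ]] [[ -77.95473384 -111.92138805  260.        ]]
```

>>> play_rows(
  moves=[
    [[-0.15,0.05,0],0,1],
    [[-0.3,0.1,0],0,1],
    [[-0.45,0.15,0],0,1],
    [[-0.52,0.16,0],0,1],
    [[-0.52,0.16,-0.1],0,1],
    [[-0.52,0.16,-0.12],0,1],
    [[-0.52,0.16,-0.12],0,1],
  ],
)

```text
clock: 8.62
position: [532.4, 73.7, 442.2]
ee_rot: [-0.076, 0.997, -0.0, -0.004]
contact_force: [0.2, 0.2, -1.5]
gripper_width: 12.3
```

```bash
python3 -c "
from h import *
shot('wrist','w6');shot('side','s6');shot('top','t6')
crop('pics/s6.png','pics/s6c.png',190,120,390,300,4)
crop('pics/t6.png','pics/t6c.png',200,90,400,240,4)
from bench import arm
s=arm.read_state();print(s['clock'],s['position'],R.from_quat(s['ee_rot']).as_euler('xyz'),s['joints'],s['contact_force'],s['wrist_torque'])
c=cam('w2');k=atz([(326,240)],34,c);print('cup at w2',k)"
```

```text
8.775 [532.53703523  73.38692906 443.04882698] [ 3.14126178 -0.00522086 -2.99066441] [ 0.43833345  0.2106197  -0.14126996 -0.00191112 -1.22382018 -1.85754809] [-0.48918332  0.35850816 -1.08919929] [-0.03485895 -0.066507    0.05375524]
cup at w2 [[ 425.59821918 -259.32986185   34.        ]]
```

View pics/s6c.png

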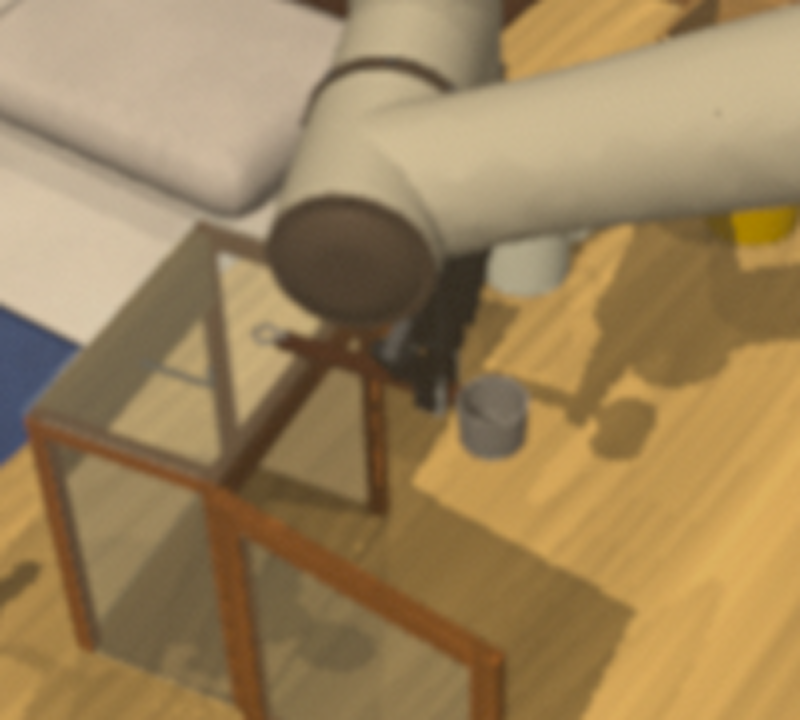

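View pics/t6c.png

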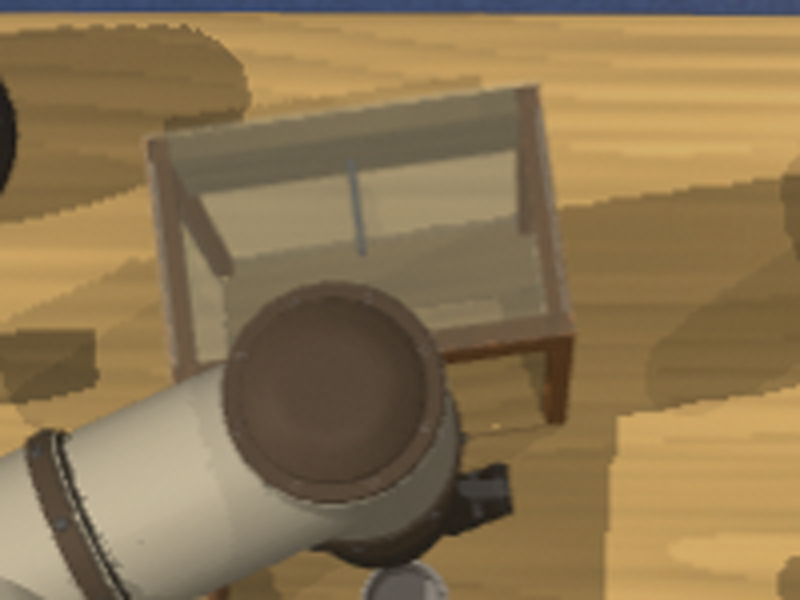

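```bash
cat >> h.py <<'E'
U=np.array([np.cos(.153),np.sin(.153),0]);V=np.array([-np.sin(.153),np.cos(.153),0])
def scoop_pts(tcp,th,gx=41.3,off=162):
    g=np.array(tcp)-[0,0,off]
    ax=U*np.cos(th)+np.array([0,0,np.sin(th)]); zx=-U*np.sin(th)+np.array([0,0,np.cos(th)])
    cup=g-ax*gx+zx*6  # rim centre
    return np.array([g+ax*(168-gx),cup,g])
E
python3 -c "
from h import *
for th in (-3,0,3,6):
  print(th,proj(scoop_pts([532.5,73.5,443],np.radians(th)),C['side']).round(1).tolist())
print('obs eye',257,203.5,'cup rim',190+493/4,120+395/4)"
```

```text
-3 [[256.7, 204.1], [313.2, 218.4], [298.9, 216.0]]
0 [[256.4, 202.3], [313.3, 219.0], [298.9, 216.0]]
3 [[256.3, 200.5], [313.4, 219.6], [298.9, 216.0]]
6 [[256.3, 198.7], [313.4, 220.3], [298.9, 216.0]]
obs eye 257 203.5 cup rim 313.25 218.75
```

>>> play_rows(
  moves=[
    [[0,0,-0.02],0,1],
    [[0,0,-0.04],0,1],
    [[0,0,-0.055],0,1],
    [[0,0,-0.065],0,1],
    [[0,0,-0.075],0,1],
  ],
)

```text
clock: 9.4
position: [532.4, 73.2, 421.3]
ee_rot: [-0.075, 0.997, -0.0, -0.002]
contact_force: [-3.1, -0.8, 4.3]
gripper_width: 12.6
```

>>> play_rows(
  moves=[
    [[0,0,-0.005],0,1],
    [[0,0,-0.01],0,1],
    [[0,0,-0.015],0,1],
  ],
)

```text
clock: 9.78
position: [532.5, 73.1, 417.0]
ee_rot: [-0.075, 0.997, -0.0, -0.002]
contact_force: [-3.0, -1.3, 4.6]
gripper_width: 12.7
```

```bash
python3 -c "
from h import *
from bench import arm
shot('side','s7');crop('pics/s7.png','pics/s7c.png',190,120,390,300,4)
for i in range(3):
  s=arm.read_state();print(s['clock'],s['position'],s['contact_force'],s['wrist_torque'])
"
```

```text
9.825 [532.52790799  73.19529115 416.79945949] [-2.6615995  -2.34602564  4.91230091] [-0.26177796  0.19928644 -0.00499819]
9.825 [532.52790799  73.19529115 416.79945949] [-2.6615995  -2.34602564  4.91230091] [-0.26177796  0.19928644 -0.00499819]
9.825 [532.52790799  73.19529115 416.79945949] [-2.6615995  -2.34602564  4.91230091] [-0.26177796  0.19928644 -0.00499819]
```

View pics/s7c.png

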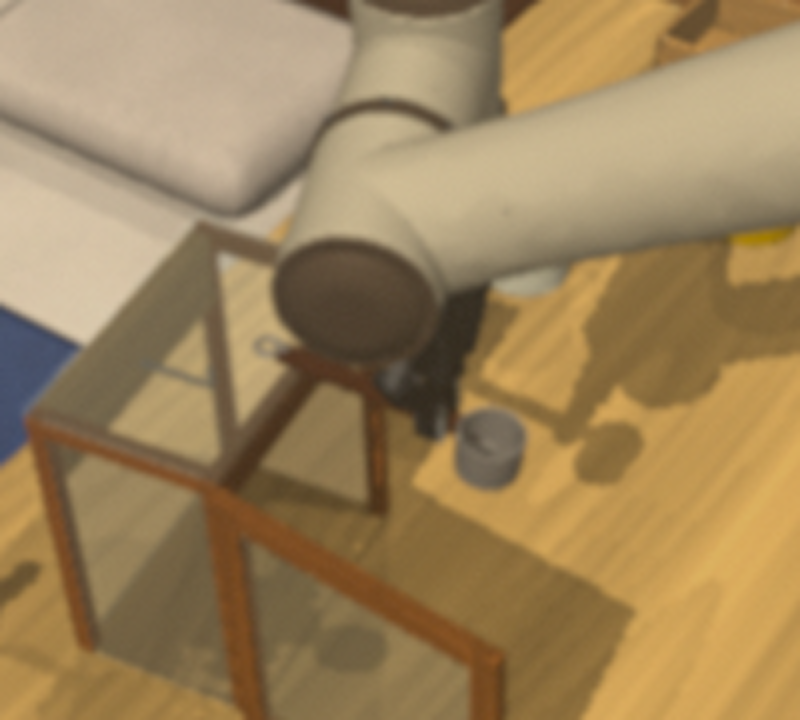

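>>> play_rows(
  moves=[
    [[0,0,-0.012],0,1],
    [[0,0,-0.024],0,1],
    [[0,0,-0.036],0,1],
    [[0,0,-0.048],0,1],
    [[0,0,-0.06],0,1],
    [[0,0,-0.072],0,1],
    [[0,0,-0.084],0,1],
    [[0,0,-0.096],0,1],
  ],
)

```text
clock: 10.82
position: [532.6, 73.3, 387.9]
ee_rot: [-0.076, 0.997, 0.0, -0.002]
contact_force: [1.1, 0.6, 3.6]
gripper_width: 12.6
```

```bash
python3 -c "
from h import *
from bench import arm
shot('side','s8');crop('pics/s8.png','pics/s8c.png',190,120,390,300,4)
s=arm.read_state();print(s['clock'],s['position'],s['contact_force'],s['wrist_torque'])
for th in (12,16,20,24):
  print(th,proj(scoop_pts(s['position'],np.radians(th)),C['side']).round(1).tolist())
"
```

```text
10.875 [532.40975402  73.26946621 387.24869468] [ 1.14376548 -0.01111897  4.26566191] [ 0.1601777  -0.97839282  0.03281482]
12 [[258.2, 210.5], [313.4, 236.3], [299.3, 230.9]]
16 [[258.7, 208.5], [313.3, 237.0], [299.3, 230.9]]
20 [[259.3, 206.5], [313.1, 237.7], [299.3, 230.9]]
24 [[260.2, 204.6], [312.8, 238.3], [299.3, 230.9]]
```

View pics/s8c.png

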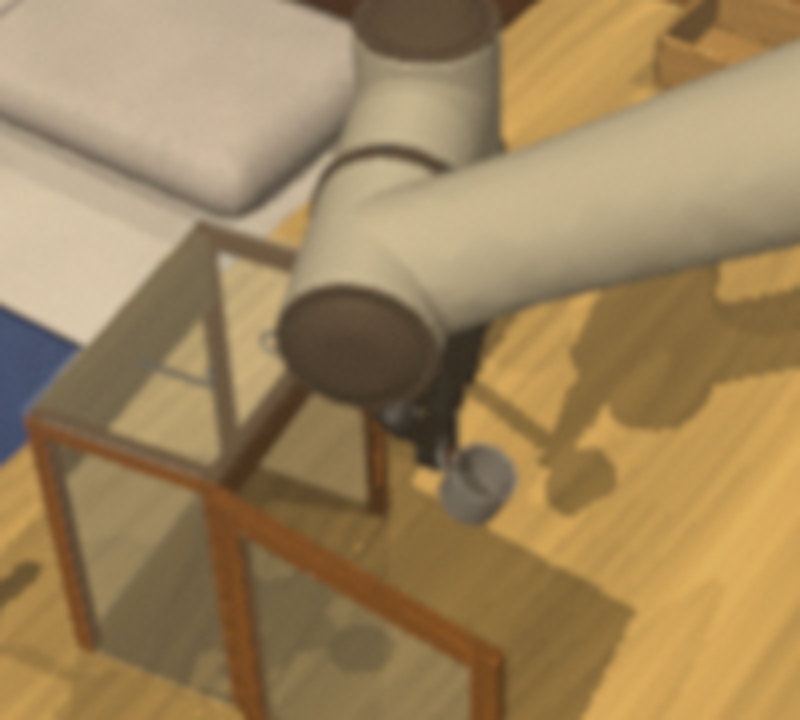

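>>> play_rows(
  moves=[
    [[0,0,0.03],0,1],
    [[-0.1,-0.016,0.05],0,1],
    [[-0.25,-0.038,0.05],0,1],
    [[-0.27,-0.041,0.0],0,1],
    [[-0.27,-0.041,0.0],0,1],
    [[-0.27,-0.041,0.0],0,1],
  ],
)

```text
clock: 11.62
position: [451.6, 61.0, 387.1]
ee_rot: [-0.075, 0.997, -0.0, -0.003]
contact_force: [0.8, -0.5, -1.2]
gripper_width: 12.4
```

```bash
python3 -c "
from h import *
from bench import arm
shot('side','s9');shot('top','t9');shot('wrist','w9');crop('pics/s9.png','pics/s9c.png',230,150,390,300,5)
crop('pics/t9.png','pics/t9c.png',230,90,390,270,4)
s=arm.read_state();print(s['clock'],s['position'],s['contact_force'],s['wrist_torque'])
for th in (12,16,20,24):
  P=scoop_pts(s['position'],np.radians(th))
  print(th,[(5*(proj(P,C['side'])-[230,150])).round(0).tolist(),(4*(proj(P,C['top'])-[230,90])).round(0).tolist(),proj(P,cam('w9')).round(0).tolist()])
"
```

```text
11.775 [451.90112262  61.11493047 387.29249443] [-0.18660667 -0.39254208 -1.78413205] [ 0.03609652 -0.01687097 -0.00113536]
12 [[[274.0, 347.0], [558.0, 479.0], [485.0, 451.0]], [[264.0, 463.0], [307.0, 757.0], [297.0, 684.0]], [[324.0, 577.0], [324.0, 236.0], [324.0, 327.0]]]
16 [[[277.0, 336.0], [557.0, 482.0], [485.0, 451.0]], [[264.0, 464.0], [307.0, 757.0], [297.0, 684.0]], [[324.0, 598.0], [324.0, 235.0], [324.0, 327.0]]]
20 [[[281.0, 326.0], [556.0, 485.0], [485.0, 451.0]], [[263.0, 466.0], [307.0, 756.0], [297.0, 684.0]], [[324.0, 619.0], [324.0, 234.0], [324.0, 327.0]]]
24 [[[286.0, 317.0], [554.0, 489.0], [485.0, 451.0]], [[263.0, 469.0], [307.0, 755.0], [297.0, 684.0]], [[325.0, 641.0], [324.0, 233.0], [324.0, 327.0]]]
```

View pics/s9c.png

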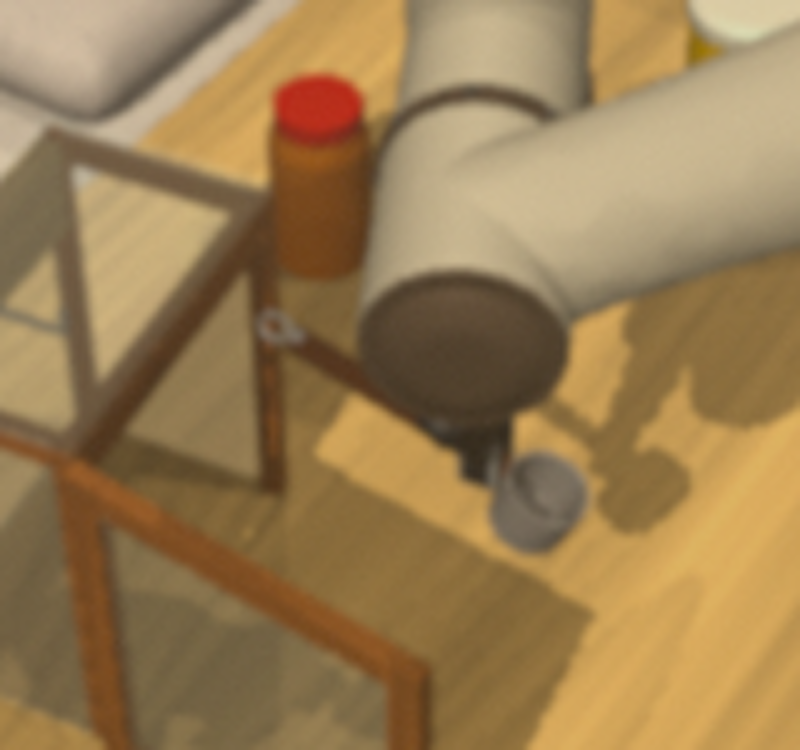

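View pics/w9.png

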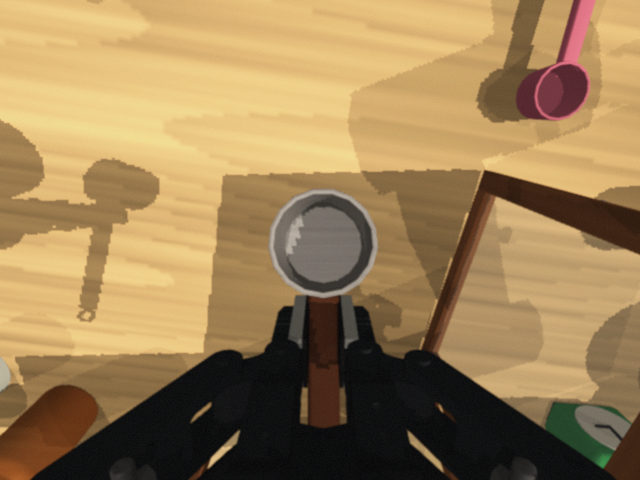

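View pics/t9c.png

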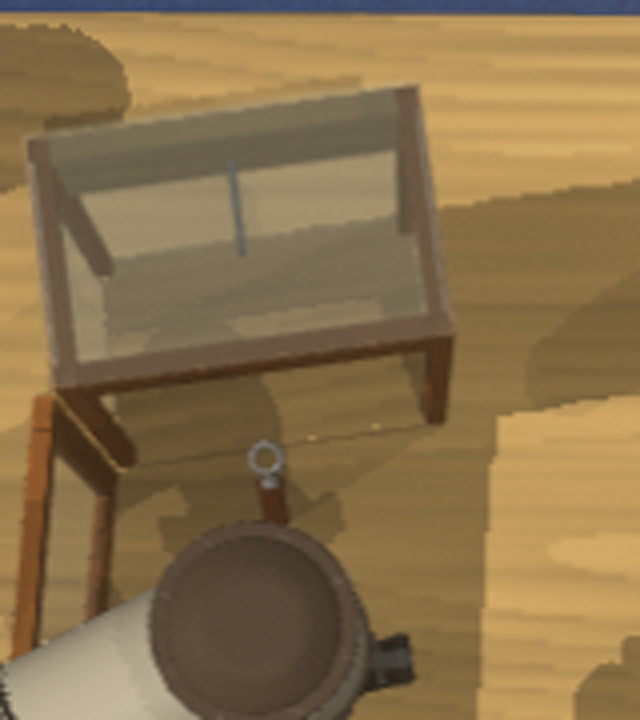

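```bash
python3 -c "
from h import *
crop('pics/t9.png','pics/t9h.png',270,120,310,165,14)
cr=lambda p,o,s:(np.array(p,float)+.5)/s-.5+np.array(o)
q=cr([(266,459),(242,256)],(230,90),4)
c=C['top']
e=atz(q[:1],268.6,c)[0];h=atz(q[1:],211,c)[0]
print(e,h,(h-e)@U,(h-e)@V)
s=[451.9,61.1,387.3];P=scoop_pts(s,np.radians(20))[0];print('model eye',P)
cab=np.array([705.3,100,0]);print((h-cab)@U,(h-cab)@V,(P-cab)@U,(P-cab)@V)
"
```

```text
[574.17661409  78.713129   268.6       ] [706.48128716  99.86535271 211.        ] 133.9828101380152 0.741399292127814
model eye [569.56824465  79.2450487  268.63395216]
1.1469669856515268 -0.31310699538427117 -137.30931250851012 0.17353256702308573
```

View pics/t9h.png

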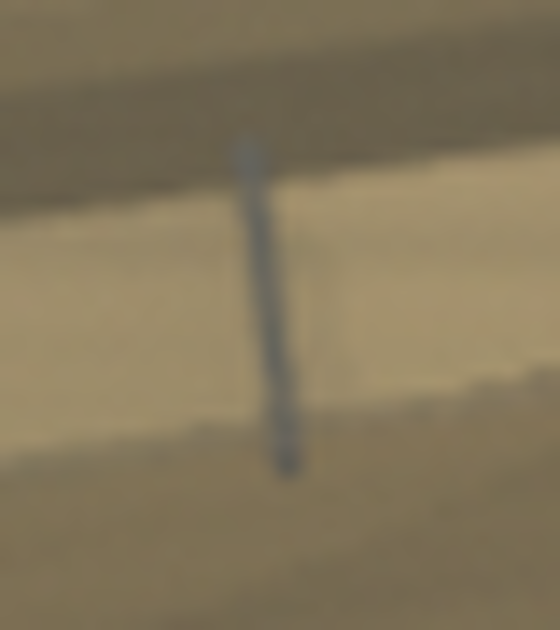

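>>> play_rows(
  moves=[
    [[0,0,-0.09],0,1],
    [[0,0,-0.18],0,1],
    [[0,0,-0.18],0,1],
    [[0.08,0.0135,-0.18],0,1],
    [[0.16,0.026,-0.18],0,1],
    [[0.24,0.039,-0.18],0,1],
    [[0.3,0.048,-0.18],0,1],
    [[0.34,0.054,-0.18],0,1],
    [[0.34,0.054,-0.18],0,1],
  ],
)

```text
clock: 12.9
position: [554.6, 77.4, 333.7]
ee_rot: [-0.075, 0.997, -0.0, -0.002]
contact_force: [-1.4, -0.0, -1.2]
gripper_width: 12.4
```

```bash
python3 -c "
from h import *
from bench import arm
shot('side','s10');shot('top','t10');shot('wrist','w10');crop('pics/s10.png','pics/s10c.png',200,150,340,270,5)
crop('pics/t10.png','pics/t10c.png',230,100,370,220,5)
s=arm.read_state();print(s['clock'],s['position'],s['contact_force'],s['wrist_torque'])
d=s['position']-np.array([451.9,61.1,387.3]);print(d@U,d@V,'left',136.7-d@U)
P=scoop_pts(s['position'],np.radians(20))
print([(5*(proj(P,C['side'])-[200,150])).round(0).tolist(),(5*(proj(P,C['top'])-[230,100])).round(0).tolist()])
"
```

```text
13.05 [553.35640006  77.18847175 333.46989464] [-0.57546207  0.04635474 -0.99957415] [-0.0123096   0.00903073  0.01190393]
102.72316205992064 0.43819354535776267 left 33.97683794007935
[[[269.0, 343.0], [529.0, 494.0], [463.0, 461.0]], [[308.0, 339.0], [360.0, 686.0], [347.0, 601.0]]]
```

View pics/s10c.png

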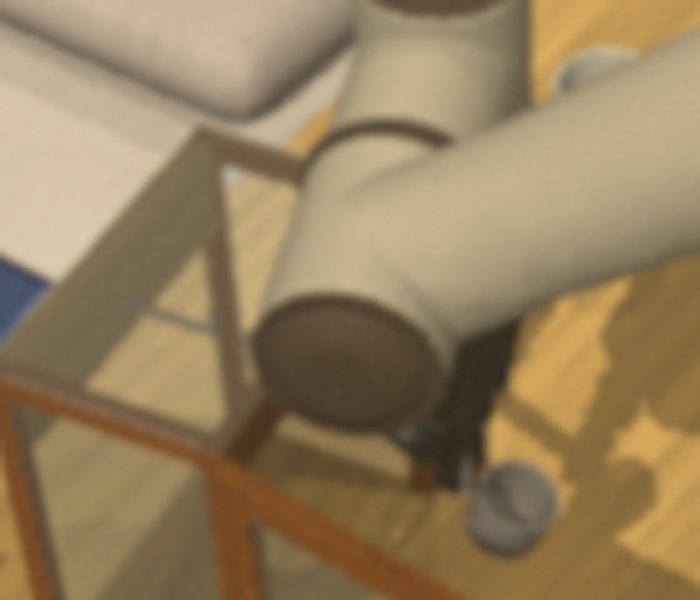

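View pics/t10c.png

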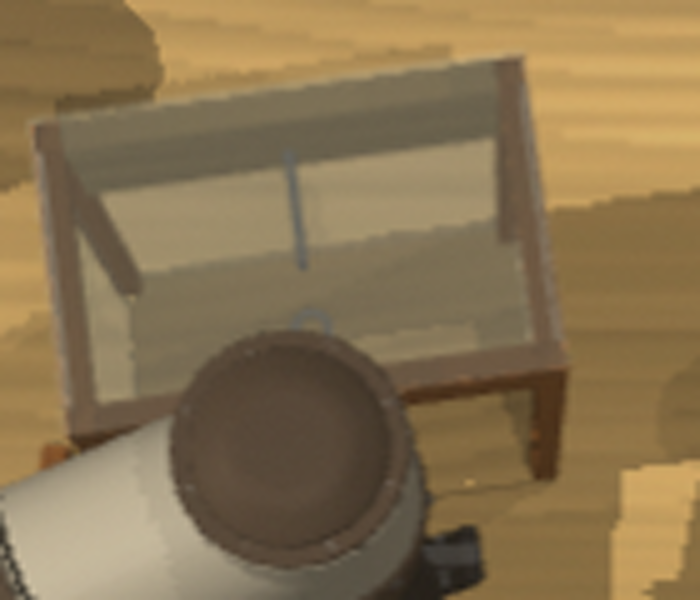

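```bash
python3 -c "
from h import *
crop('pics/t10.png','pics/t10h.png',270,120,315,172,13)
from bench import arm
"
```

```text
(no output)
```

View pics/t10h.png

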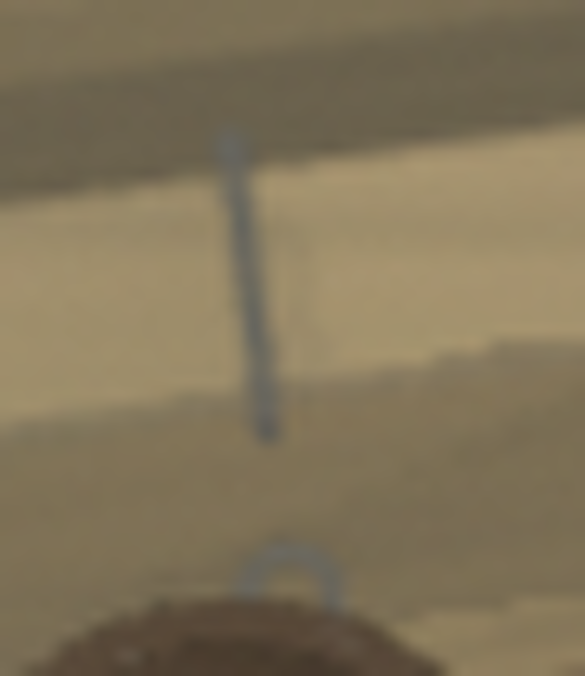

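>>> play_rows(
  moves=[
    [[0.01,0.004,0],0,1],
    [[0.025,0.006,0],0,1],
    [[0.04,0.009,0],0,1],
    [[0.04,0.009,0],0,1],
  ],
)

```text
clock: 13.55
position: [565.7, 80.0, 333.4]
ee_rot: [-0.075, 0.997, -0.0, -0.003]
contact_force: [-0.2, -0.8, -1.4]
gripper_width: 12.2
```

>>> play_rows(
  moves=[
    [[0.004,0.0005,0],0,1],
    [[0.007,0.001,0],0,1],
  ],
)

```text
clock: 13.8
position: [567.9, 80.3, 333.3]
ee_rot: [-0.075, 0.997, -0.0, -0.003]
contact_force: [-0.2, 0.2, -0.9]
gripper_width: 12.7
```

>>> play_rows(
  moves=[
    [[0.003,0.0005,0],0,1],
    [[0.005,0.001,0],0,1],
  ],
)

```text
clock: 14.05
position: [569.4, 80.6, 333.3]
ee_rot: [-0.075, 0.997, -0.0, -0.003]
contact_force: [-0.3, -0.5, -1.6]
gripper_width: 12.2
```

>>> play_rows(
  moves=[
    [[0.003,0.0005,0],0,1],
    [[0.005,0.001,0],0,1],
  ],
)

```text
clock: 14.3
position: [571.0, 80.9, 333.3]
ee_rot: [-0.075, 0.997, -0.0, -0.003]
contact_force: [0.1, 0.3, -1.7]
gripper_width: 12.3
```

```bash
python3 -c "
from h import *
from bench import arm
shot('top','t11');crop('pics/t11.png','pics/t11h.png',270,120,315,172,13)
s=arm.read_state();print(s['clock'],s['position'],s['contact_force'],s['wrist_torque'])
d=s['position']-np.array([451.9,61.1,387.3]);print(d@U,d@V)"
```

```text
14.35 [571.02035633  80.90187803 333.32694433] [-0.75037481 -0.62891544 -1.94943465] [ 0.01319676 -0.03153953 -0.00842858]
120.74671065599942 1.4161674774277893
```

View pics/t11h.png

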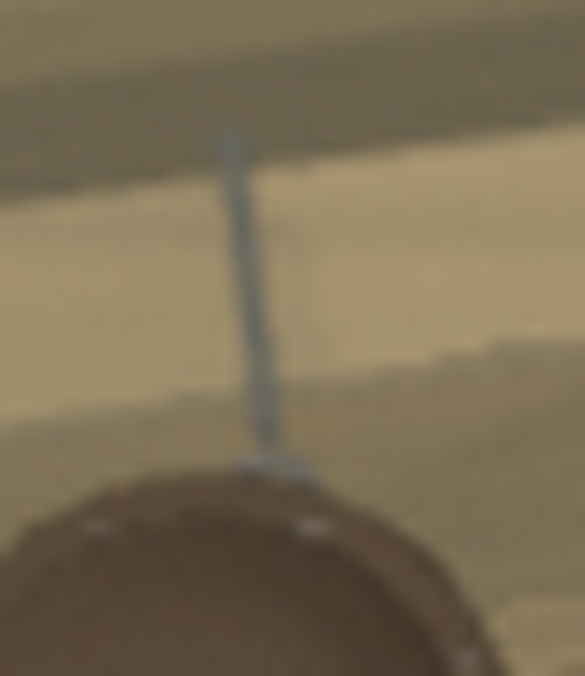

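>>> play_rows(
  moves=[
    [[0.002,0.0003,0],0,1],
    [[0.004,0.0006,0],0,1],
  ],
)

```text
clock: 14.6
position: [572.2, 81.1, 333.3]
ee_rot: [-0.075, 0.997, -0.0, -0.003]
contact_force: [0.2, 0.1, -0.7]
gripper_width: 12.4
```

>>> play_rows(
  moves=[
    [[0.002,0.0003,0],0,1],
    [[0.004,0.0006,0],0,1],
  ],
)

```text
clock: 14.85
position: [573.3, 81.2, 333.2]
ee_rot: [-0.075, 0.997, -0.0, -0.003]
contact_force: [-1.2, 0.4, -0.7]
gripper_width: 12.6
```

```bash
python3 -c "
from h import *
from bench import arm
s=arm.read_state();print(s['clock'],s['position'],s['contact_force'],s['wrist_torque'])
d=s['position']-np.array([451.9,61.1,387.3]);print(d@U,d@V)"
```

```text
14.85 [573.30465243  81.22886853 333.1846146 ] [-1.23782029  0.38127742 -0.67623035] [0.04904899 0.2913777  0.0059884 ]
123.0541569185618 1.391202845765079
```

>>> play_rows(
  moves=[
    [[0.001,0.0002,0],0,1],
    [[0.0015,0.0002,0],0,1],
  ],
)

```text
clock: 15.1
position: [573.6, 81.3, 333.0]
ee_rot: [-0.075, 0.997, -0.0, -0.003]
contact_force: [-1.0, 0.8, -2.1]
gripper_width: 12.6
```

```bash
python3 -c "
from h import *
from bench import arm
s=arm.read_state();print(s['clock'],s['position'],s['contact_force'],s['wrist_torque'])
d=s['position']-np.array([451.9,61.1,387.3]);print(d@U,d@V)"
```

```text
15.1 [573.55615679  81.26701607 333.03513715] [-1.0257278   0.80589474 -2.0865472 ] [0.01836536 0.32537891 0.07581022]
123.30853711466224 1.3905745441646593
```

>>> play_rows(
  moves=[
    [[-0.01,-0.0015,0],0,1],
    [[-0.015,-0.002,0.01],0,1],
    [[-0.015,-0.002,0.035],0,1],
    [[-0.015,-0.002,0.055],0,1],
    [[-0.015,-0.002,0.065],0,1],
    [[-0.015,-0.002,0.065],0,1],
  ],
)

```text
clock: 15.85
position: [569.1, 80.7, 352.9]
ee_rot: [-0.075, 0.997, -0.0, -0.003]
contact_force: [-0.8, 1.0, -1.4]
gripper_width: 12.1
```

```bash
cat > st.py <<'E'
from h import *
from bench import arm
s=arm.read_state();print(round(s['clock'],2),s['position'].round(1),s['contact_force'].round(1),s['wrist_torque'].round(2))
d=s['position']-np.array([451.9,61.1,387.3]);print(d@U,d@V,'eye u',d@U-134.7,'z',s['position'][2]-162+43.3)
E
python3 st.py;python3 -c "
from h import *
shot('top','t12');crop('pics/t12.png','pics/t12h.png',270,120,315,172,13)
shot('side','s12');crop('pics/s12.png','pics/s12h.png',200,150,340,270,5)
"
```

```text
15.85 [569.1  80.7 352.9] [-0.8  1.  -1.4] [ 0.03 -0.02  0.01]
118.82913661714723 1.466851238047577 eye u -15.870863382852761 z 234.21014775620438
```

View pics/t12h.png

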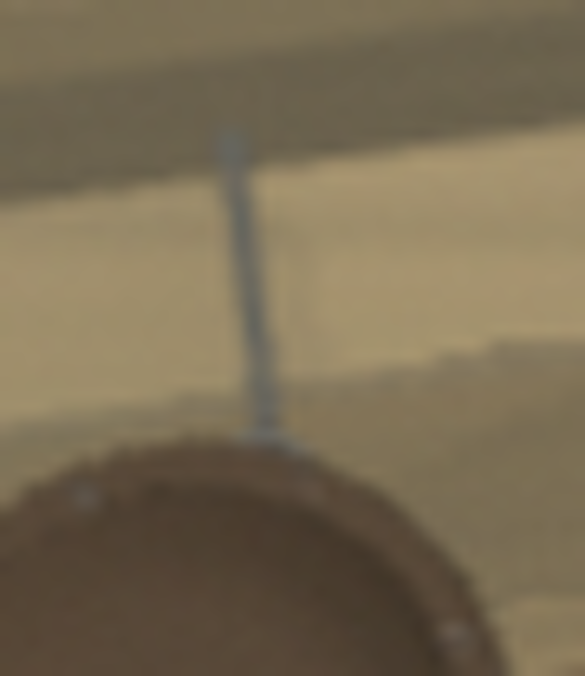

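View pics/s12h.png

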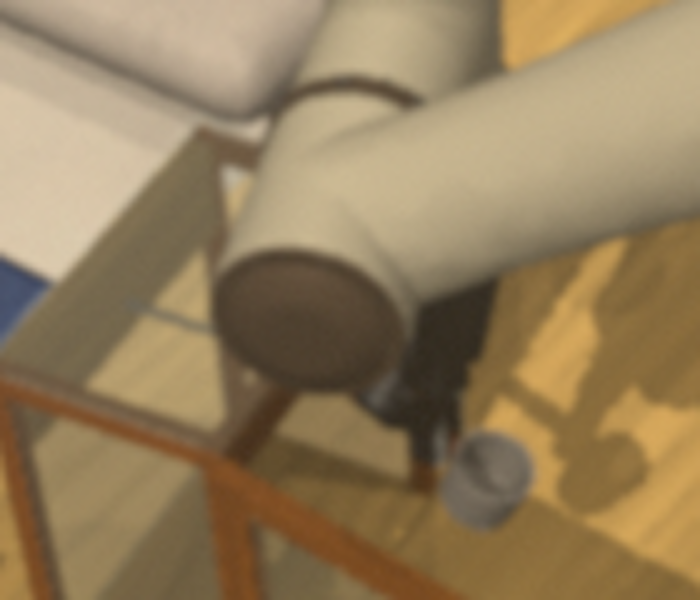

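>>> play_rows(
  moves=[
    [[0.01,0.0015,0.002],0,1],
    [[0.02,0.003,0.005],0,1],
    [[0.03,0.0045,0.008],0,1],
    [[0.03,0.0045,0.008],0,1],
  ],
)

```text
clock: 16.45
position: [578.3, 82.0, 354.8]
ee_rot: [-0.075, 0.997, -0.0, -0.004]
contact_force: [-0.1, 0.5, -1.5]
gripper_width: 12.7
```

```bash
python3 st.py
```

```text
16.45 [578.3  82.  354.8] [-0.1  0.5 -1.5] [-0.03 -0.02 -0.01]
128.11795631805285 1.4364768969716444 eye u -6.582043681947141 z 236.08127152539254
```

>>> play_rows(
  moves=[
    [[0.008,0.0012,0.002],0,1],
    [[0.016,0.0024,0.004],0,1],
    [[0.016,0.0024,0.004],0,1],
  ],
)

```text
clock: 16.82
position: [583.3, 82.8, 356.0]
ee_rot: [-0.075, 0.997, -0.0, -0.003]
contact_force: [-0.1, 0.1, -0.6]
gripper_width: 12.3
```

```bash
python3 st.py;python3 -c "
from h import *
shot('top','t13');crop('pics/t13.png','pics/t13h.png',270,120,315,172,13)"
```

```text
16.82 [583.3  82.8 356. ] [-0.1  0.1 -0.6] [-0.01 -0.05 -0.01]
133.1460067585455 1.435601613349606 eye u -1.5539932414544921 z 237.31887315020919
```

View pics/t13h.png

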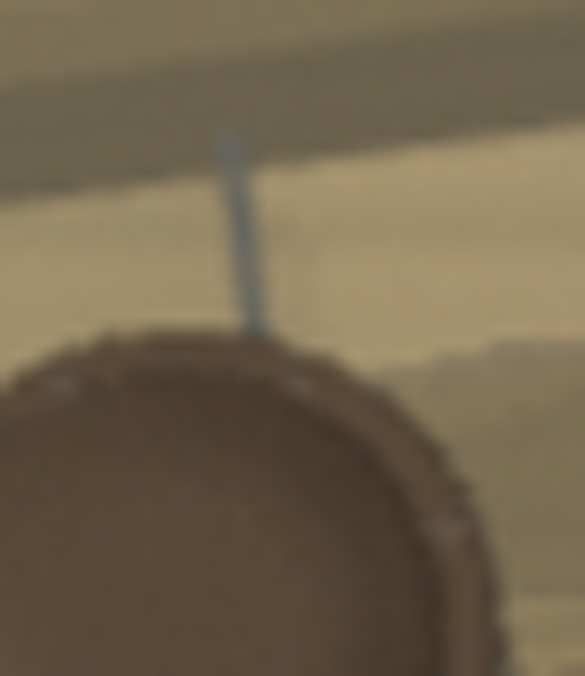

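>>> play_rows(
  moves=[
    [[0.003,0.0005,-0.005],0,1],
    [[0.004,0.0006,-0.012],0,1],
    [[0.004,0.0006,-0.018],0,1],
    [[0.004,0.0006,-0.024],0,1],
  ],
)

```text
clock: 17.38
position: [584.3, 82.9, 348.5]
ee_rot: [-0.075, 0.997, -0.0, -0.004]
contact_force: [0.9, 1.0, -2.1]
gripper_width: 12.3
```

```bash
python3 st.py
```

```text
17.38 [584.3  82.9 348.5] [ 0.9  1.  -2.1] [-0.04 -0.04  0.01]
134.2054058629145 1.3929763555824126 eye u -0.4945941370854996 z 229.83910141279057
```

>>> play_rows(
  moves=[
    [[0,0,-0.006],0,1],
    [[0,0,-0.013],0,1],
    [[0,0,-0.02],0,1],
  ],
)

```text
clock: 17.75
position: [584.3, 82.9, 342.4]
ee_rot: [-0.075, 0.997, -0.0, -0.004]
contact_force: [0.0, 0.2, -2.5]
gripper_width: 12.2
```

```bash
python3 st.py
```

```text
17.75 [584.3  82.9 342.4] [ 0.   0.2 -2.5] [ 0.04 -0.01 -0.03]
134.19724486281325 1.4077476412599743 eye u -0.5027551371867389 z 223.70521982297493
```

>>> play_rows(
  moves=[
    [[0,0,-0.006],0,1],
    [[0,0,-0.012],0,1],
    [[-0.004,-0.0006,-0.015],0,1],
    [[-0.007,-0.001,-0.015],0,1],
  ],
)

```text
clock: 18.25
position: [582.1, 82.6, 337.8]
ee_rot: [-0.075, 0.997, -0.0, -0.004]
contact_force: [0.1, 0.1, -1.1]
gripper_width: 12.5
```

```bash
python3 st.py
```

```text
18.25 [582.1  82.6 337.8] [ 0.1  0.1 -1.1] [ 0.07 -0.16 -0.01]
132.0022282261936 1.4184531039787032 eye u -2.6977717738063802 z 219.10650509309357
```

>>> play_rows(
  moves=[
    [[-0.002,-0.0003,0],0,1],
    [[-0.004,-0.0006,0],0,1],
  ],
)

```text
clock: 18.5
position: [581.3, 82.6, 338.3]
ee_rot: [-0.075, 0.997, -0.0, -0.003]
contact_force: [3.2, 0.3, -1.7]
gripper_width: 12.1
```

```bash
python3 st.py
```

```text
18.5 [581.3  82.6 338.3] [ 3.2  0.3 -1.7] [ 0.04 -0.69 -0.03]
131.18641568713738 1.474145494535843 eye u -3.513584312862605 z 219.55663552168295
```

>>> play_rows(
  moves=[
    [[0.004,0.0006,0],0,1],
    [[0.009,0.0014,-0.005],0,1],
    [[0.009,0.0014,-0.01],0,1],
    [[0.009,0.0014,-0.01],0,1],
  ],
)

```text
clock: 19.0
position: [583.9, 82.9, 334.9]
ee_rot: [-0.075, 0.997, -0.0, -0.003]
contact_force: [-1.0, 0.3, -1.6]
gripper_width: 12.1
```

```bash
python3 st.py
```

```text
19.0 [583.9  82.9 334.9] [-1.   0.3 -1.6] [ 0.   -0.01 -0.06]
133.80213891959215 1.4745670554201638 eye u -0.8978610804078357 z 216.17393240116883
```

>>> play_rows(
  moves=[
    [[0,0,0],0,0.6],
    [[0,0,0],0,0],
    [[0,0,0],0,-1],
    [[0,0,0],0,-1],
    [[0,0,0],0,-1],
    [[0,0,0],0,-1],
    [[0,0,0],0,-1],
    [[0,0,0],0,-1],
  ],
)

```text
clock: 20.0
position: [583.9, 82.9, 334.9]
ee_rot: [-0.075, 0.997, -0.0, -0.003]
contact_force: [-0.2, -0.2, 0.9]
gripper_width: 85.6
```

```bash
python3 st.py;python3 -c "
from h import *
shot('top','t14');crop('pics/t14.png','pics/t14h.png',230,100,370,240,5)
shot('side','s14');crop('pics/s14.png','pics/s14h.png',180,150,340,310,5)"
```

```text
20.0 [583.9  82.9 334.9] [-0.2 -0.2  0.9] [-0.02  0.01  0.01]
133.78693720981641 1.4615068250917003 eye u -0.9130627901835737 z 216.15406549598163
```

View pics/t14h.png

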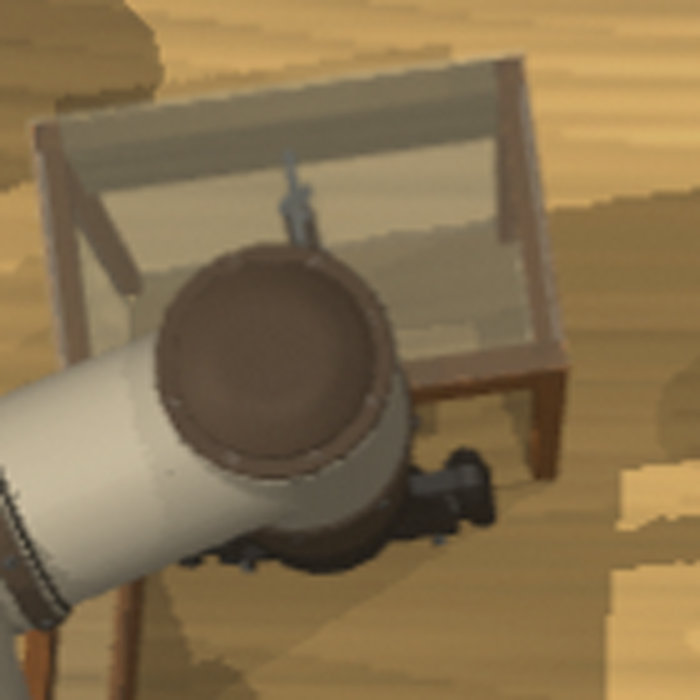

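View pics/s14h.png

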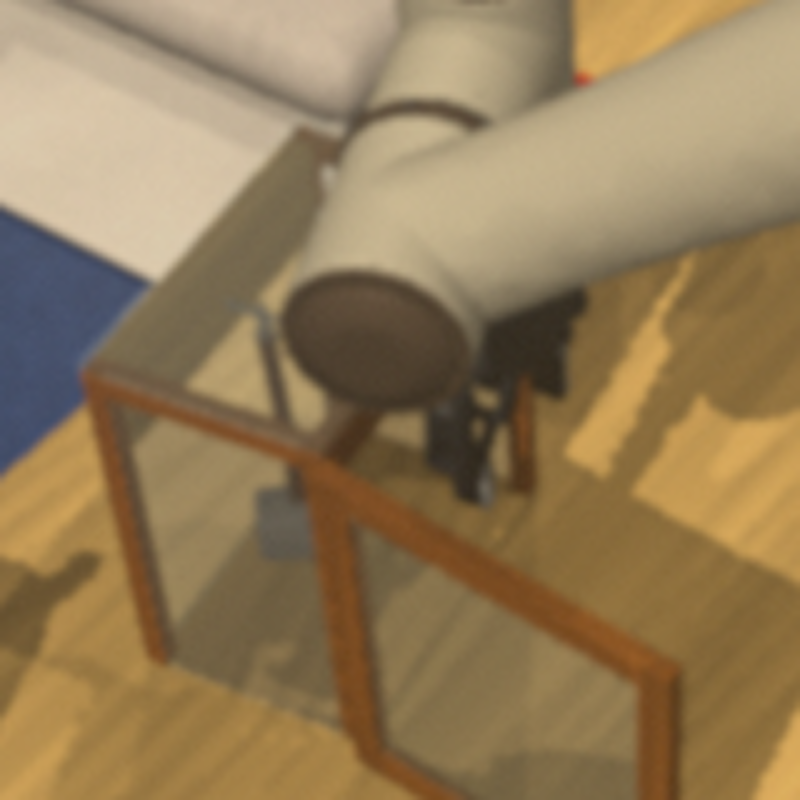

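>>> play_rows(
  moves=[
    [[-0.12,-0.018,0],0,-1],
    [[-0.26,-0.04,0],0,-1],
    [[-0.4,-0.061,0],0,-1],
    [[-0.5,-0.076,0],0,-1],
    [[-0.5,-0.076,0.15],0,0],
    [[-0.5,-0.076,0.3],0,1],
    [[-0.5,-0.076,0.45],0,1],
    [[-0.5,-0.076,0.45],0,1],
    [[-0.5,-0.076,0.45],0,1],
  ],
)

```text
clock: 21.22
position: [433.5, 60.0, 469.3]
ee_rot: [-0.075, 0.997, -0.0, -0.004]
contact_force: [-0.5, 0.2, -0.0]
gripper_width: 0.3
```

```bash
python3 st.py;python3 -c "
from h import *
shot('top','t15');crop('pics/t15.png','pics/t15h.png',210,100,350,300,4)
shot('side','s15');crop('pics/s15.png','pics/s15h.png',180,150,340,350,4)"
```

```text
21.23 [433.5  60.  469.3] [-0.5  0.2 -0. ] [-0.02  0.03  0.05]
-18.32605577833071 1.7383496160356422 eye u -153.0260557783307 z 350.6358553303483
```

View pics/t15h.png

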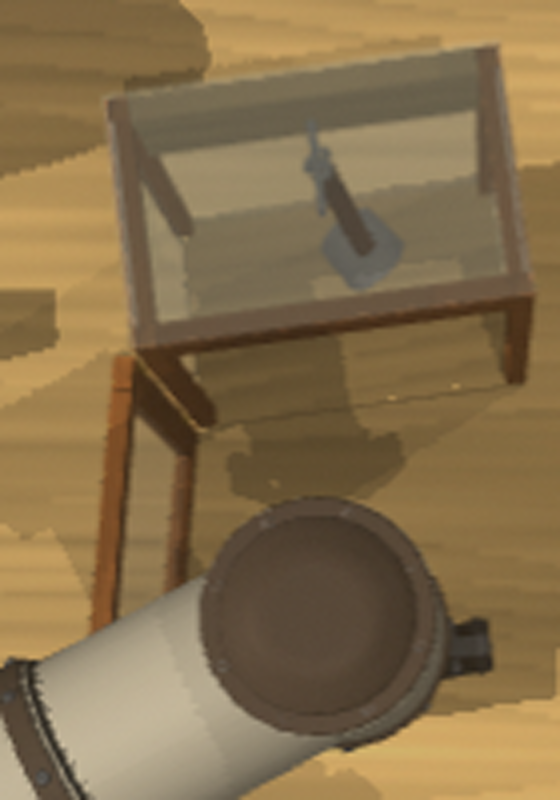

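View pics/s15h.png

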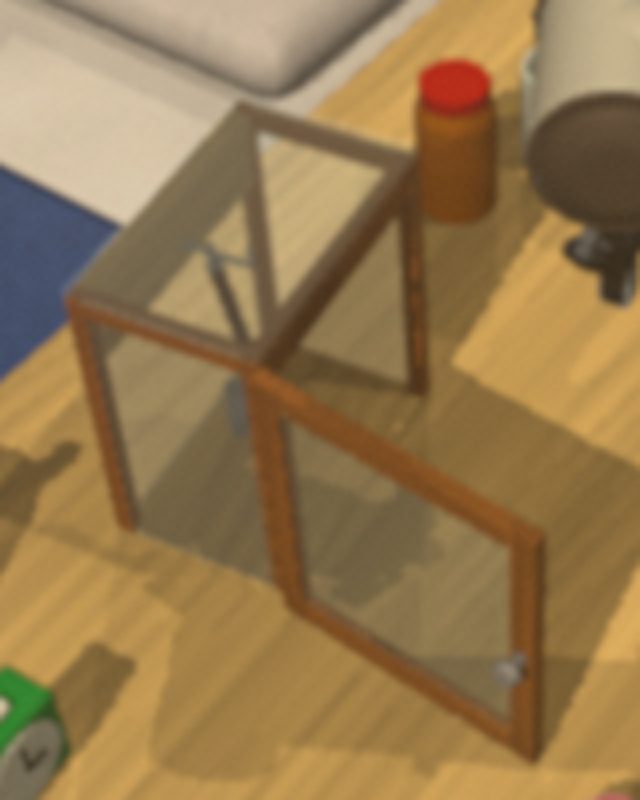

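```bash
python3 -c "
from h import *
cab=np.array([705.3,100,0]);r=185
def pos(th,off):
    d=np.array([-np.sin(th),-np.cos(th)]);n=np.array([-np.cos(th),np.sin(th)])
    q=np.array([-76,114])+r*d+(12+off)*n
    return cab+q[0]*U+q[1]*V
cur=np.array([433.5,60,0])
a=pos(1.75,65);print(a,(a-cur)/300)
prev=a
for th in np.linspace(1.8,0,19):
    hx=15*abs(np.sin(th))+11*abs(np.cos(th))
    p=pos(th,hx);print(round(th,2),p.round(1),((p-a)/300).round(3))
"
```

```text
[429.89474025 282.90629241   0.        ] [-0.01201753  0.74302097  0.        ]
1.8 [430.6 244.2   0. ] [ 0.002 -0.129  0.   ]
1.7 [427.2 225.    0. ] [-0.009 -0.193  0.   ]
1.6 [425.9 205.3   0. ] [-0.013 -0.259  0.   ]
1.5 [426.3 187.1   0. ] [-0.012 -0.319  0.   ]
1.4 [428.3 169.4   0. ] [-0.005 -0.378  0.   ]
1.3 [432.1 151.8   0. ] [ 0.007 -0.437  0.   ]
1.2 [437.6 134.5   0. ] [ 0.026 -0.495  0.   ]
1.1 [444.9 117.7   0. ] [ 0.05  -0.551  0.   ]
1.0 [454.  101.5   0. ] [ 0.08  -0.605  0.   ]
0.9 [464.7  86.1   0. ] [ 0.116 -0.656  0.   ]
0.8 [477.   71.8   0. ] [ 0.157 -0.704  0.   ]
0.7 [490.9  58.7   0. ] [ 0.203 -0.747  0.   ]
0.6 [506.2  47.    0. ] [ 0.254 -0.786  0.   ]
0.5 [522.8  36.9   0. ] [ 0.31 -0.82  0.  ]
0.4 [540.5  28.5   0. ] [ 0.369 -0.848  0.   ]
0.3 [559.1  22.    0. ] [ 0.431 -0.87   0.   ]
0.2 [578.4  17.5   0. ] [ 0.495 -0.885  0.   ]
0.1 [598.2  15.1   0. ] [ 0.561 -0.893  0.   ]
0.0 [618.3  14.7   0. ] [ 0.628 -0.894  0.   ]
```

>>> play_rows(
  moves=[
    [[0,0.2,0],0,1],
    [[0,0.4,0],0,1],
    [[-0.01,0.6,0],0,1],
    [[-0.012,0.743,0],0,1],
    [[-0.012,0.743,0],0,1],
    [[-0.012,0.743,-0.12],0,1],
    [[-0.012,0.743,-0.237],0,1],
    [[-0.012,0.743,-0.237],0,1],
  ],
)

```text
clock: 22.32
position: [429.6, 281.5, 394.4]
ee_rot: [-0.074, 0.997, -0.003, -0.007]
contact_force: [-1.5, -0.1, 0.9]
gripper_width: 0.1
```

```bash
python3 st.py;python3 -c "
from h import *
shot('top','t16');shot('side','s16')
shot('wrist','w16')"
```

```text
22.32 [429.6 281.5 394.4] [-1.5 -0.1  0.9] [ 0.04 -0.02 -0.04]
11.55827720222901 221.257608319655 eye u -123.14172279777098 z 275.7258943084612
```

View pics/w16.png

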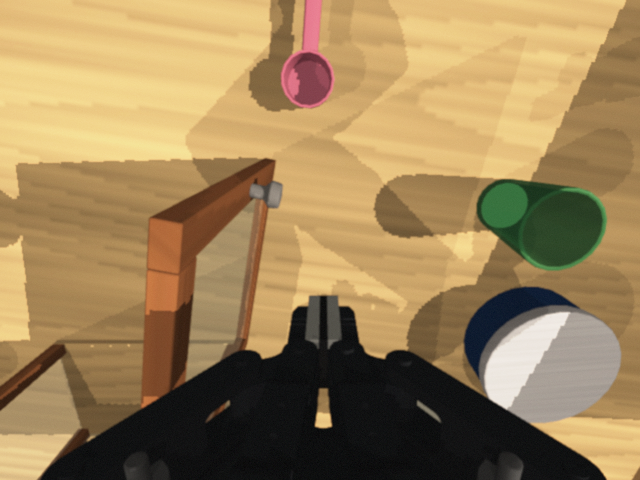

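View pics/s16.png

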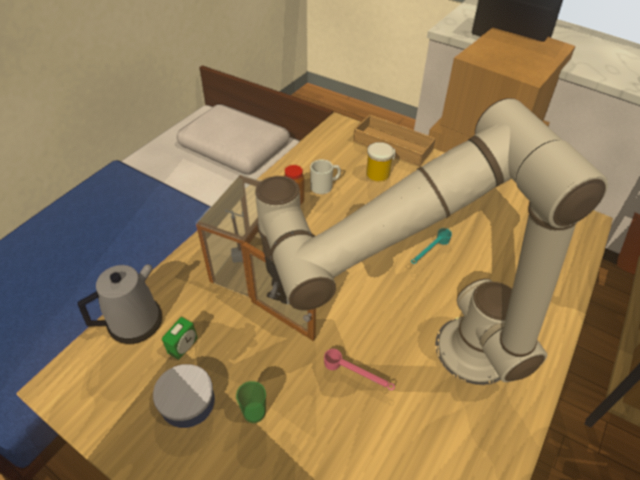

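```bash
python3 -c "
from h import *
c=cam('w16');w=atz([(150,220),(184,220),(146,400),(184,272)],254,c);print(w)
cab=np.array([705.3,100,0])
for q in w: print((q-cab)@U,(q-cab)@V)
"
```

```text
[[385.72563767 214.94121379 254.        ]
 [383.96022897 226.49525697 254.        ]
 [464.38018904 212.51807997 254.        ]
 [403.54092852 226.91987041 254.        ]]
-298.32372103863963 162.30284393092748
-298.3076270654426 173.99097136030065
-220.95728211379864 147.92076634487302
-278.89095039770945 171.4264521918845
```

>>> play_rows(
  moves=[
    [[0,-0.06,0],0,1],
    [[0,-0.12,0],0,1],
    [[-0.009,-0.188,0],0,1],
    [[-0.013,-0.254,0],0,1],
    [[-0.012,-0.314,0],0,1],
    [[-0.005,-0.373,0],0,1],
    [[0.007,-0.432,0],0,1],
    [[0.026,-0.49,0],0,1],
    [[0.05,-0.546,0],0,1],
    [[0.08,-0.6,0],0,1],
    [[0.116,-0.651,0],0,1],
    [[0.116,-0.651,0],0,1],
  ],
)

```text
clock: 23.98
position: [465.7, 86.2, 398.4]
ee_rot: [-0.074, 0.997, -0.001, -0.004]
contact_force: [-0.8, -0.4, -0.1]
gripper_width: 0.1
```

```bash
python3 st.py;python3 -c "
from h import *
shot('wrist','w17');shot('side','s17')"
```

```text
23.98 [465.7  86.2 398.4] [-0.8 -0.4 -0.1] [-0.02  0.01 -0.03]
17.47160397364142 22.73228825148006 eye u -117.22839602635857 z 279.73693900541286
```

View pics/w17.png

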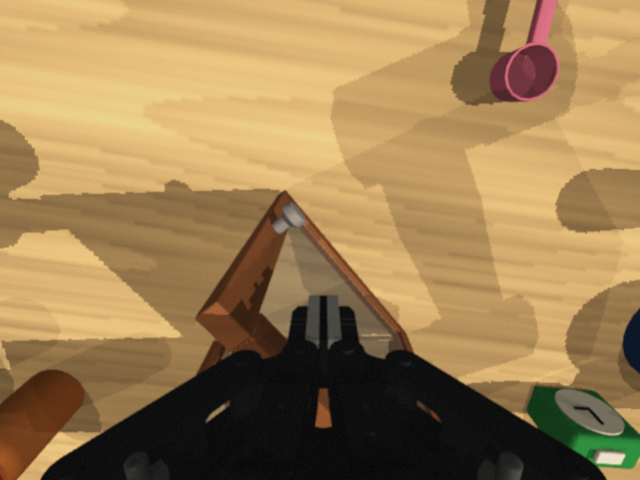

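View pics/s17.png

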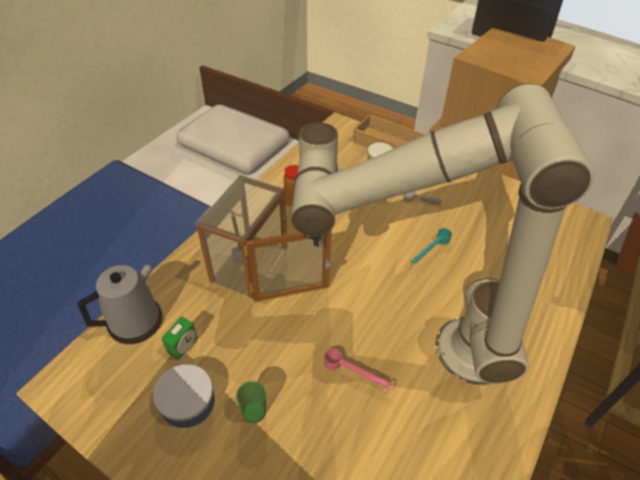

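>>> play_rows(
  moves=[
    [[0.038,-0.048,0],0,1],
    [[0.084,-0.092,0],0,1],
    [[0.135,-0.131,0],0,1],
    [[0.19,-0.164,0],0,1],
    [[0.249,-0.192,0],0,1],
    [[0.311,-0.214,0],0,1],
    [[0.36,-0.226,0],0,1],
    [[0.4,-0.232,0],0,1],
    [[0.43,-0.236,0],0,1],
    [[0.447,-0.238,0],0,1],
    [[0.457,-0.238,0],0,1],
    [[0.457,-0.238,0],0,1],
  ],
)

```text
clock: 25.58
position: [602.4, 15.7, 398.7]
ee_rot: [-0.075, 0.997, -0.0, -0.004]
contact_force: [0.3, 0.4, -1.1]
gripper_width: -0.2
```

```bash
python3 st.py;python3 -c "
from h import *
shot('wrist','w18');shot('side','s18');crop('pics/s18.png','pics/s18c.png',190,150,350,310,4)"
```

```text
25.57 [602.4  15.7 398.7] [ 0.3  0.4 -1.1] [-0.04 -0.06  0.01]
141.8357198100826 -67.80409190267049 eye u 7.135719810082605 z 279.98693764818233
```

View pics/w18.png

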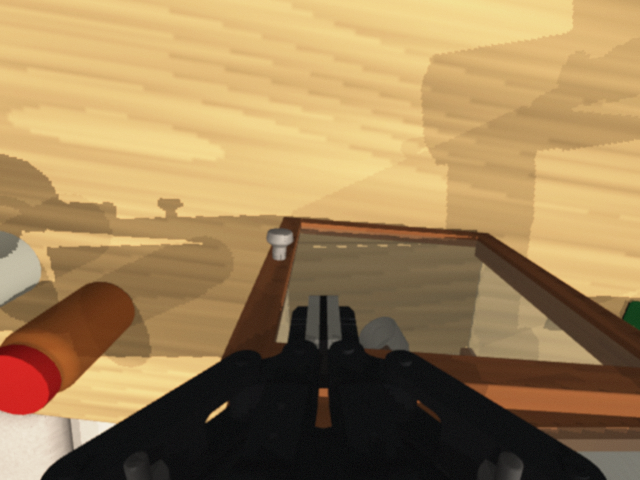

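View pics/s18c.png

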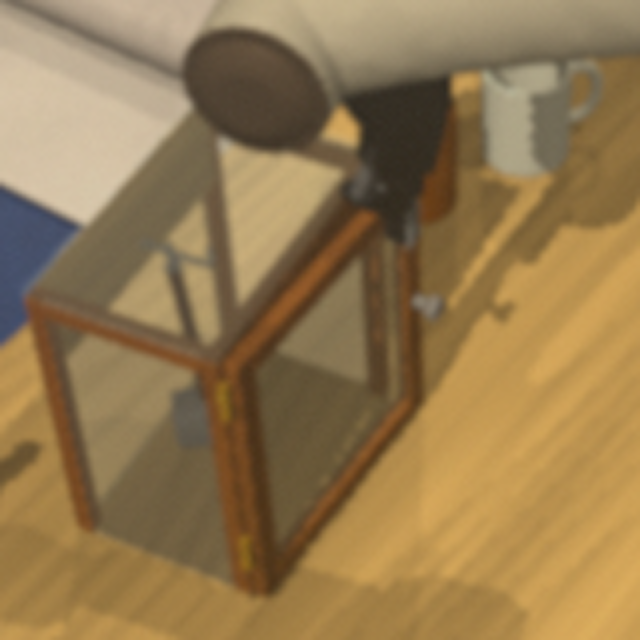

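Door nearly shut, with the scoop hanging inside (handle (185,310), cup (195,415)). Now in small steps until it seats.

>>> play_rows(
  moves=[
    [[0.01,0,0],0,1],
    [[0.02,0,0],0,1],
    [[0.03,0,0],0,1],
    [[0.037,0,0],0,1],
  ],
)

```text
clock: 26.18
position: [613.6, 15.7, 398.9]
ee_rot: [-0.075, 0.997, -0.0, -0.004]
contact_force: [-0.7, 0.5, -0.2]
gripper_width: -0.2
```

>>> play_rows(
  moves=[
    [[0.003,0,0],0,1],
    [[0.007,0,0],0,1],
  ],
)

```text
clock: 26.42
position: [615.7, 15.7, 398.8]
ee_rot: [-0.075, 0.997, -0.0, -0.004]
contact_force: [-1.1, -0.2, -0.7]
gripper_width: 0.4
```

```bash
python3 st.py
```

```text
26.43 [615.7  15.7 398.8] [-1.1 -0.2 -0.7] [0.12 0.17 0.03]
155.01921337277327 -69.81108887545622 eye u 20.319213372773277 z 280.13869529229703
```

>>> play_rows(
  moves=[
    [[0.004,0,0],0,1],
    [[0.007,0,0],0,1],
  ],
)

```text
clock: 26.68
position: [617.9, 15.7, 398.8]
ee_rot: [-0.075, 0.997, -0.0, -0.004]
contact_force: [-0.1, 0.2, 0.3]
gripper_width: 0.0
```

```bash
python3 st.py
```

```text
26.68 [617.9  15.7 398.8] [-0.1  0.2  0.3] [0.08 0.16 0.07]
157.15654188851212 -70.14356277621417 eye u 22.456541888512135 z 280.12750950237506
```

>>> play_rows(
  moves=[
    [[0.003,0,0],0,1],
    [[0.005,0,0],0,1],
  ],
)

```text
clock: 26.92
position: [618.9, 15.7, 398.8]
ee_rot: [-0.075, 0.997, -0.0, -0.005]
contact_force: [-4.2, 0.8, 3.3]
gripper_width: 0.1
```

```bash
python3 st.py
```

```text
26.93 [618.9  15.7 398.8] [-4.2  0.8  3.3] [ 0.34  1.26 -0.02]
158.10987257871284 -70.28111069683624 eye u 23.40987257871285 z 280.1187144648742
```

>>> play_rows(
  moves=[
    [[0.003,0,0],0,1],
    [[0.003,0,0],0,1],
  ],
)

```text
clock: 27.18
position: [619.2, 15.7, 398.8]
ee_rot: [-0.075, 0.997, -0.0, -0.006]
contact_force: [-4.9, 0.4, 2.8]
gripper_width: 0.3
```

```bash
python3 st.py
```

```text
27.18 [619.2  15.7 398.8] [-4.9  0.4  2.8] [0.3  1.35 0.02]
158.44876087042752 -70.32573306564828 eye u 23.74876087042753 z 280.0729756791095
```

>>> play_rows(
  moves=[
    [[-0.03,-0.005,0],0,1],
    [[-0.15,-0.023,0],0,1],
    [[-0.3,-0.046,0],0,1],
    [[-0.45,-0.1,0.15],0,1],
    [[-0.6,-0.3,0.2],0,1],
    [[-0.6,-0.5,0.2],0,1],
    [[-0.6,-0.7,0.2],0,1],
    [[-0.6,-0.85,0.2],0,1],
    [[-0.6,-0.9,0.2],0,1],
    [[-0.6,-0.9,0.2],0,1],
  ],
)

```text
clock: 28.42
position: [439.0, -254.9, 458.6]
ee_rot: [-0.074, 0.997, -0.0, -0.006]
contact_force: [-0.1, -0.3, -0.2]
gripper_width: -0.0
```

```bash
python3 st.py;python3 -c "
from h import *
shot('top','t19');shot('side','s19');crop('pics/s19.png','pics/s19c.png',190,160,340,310,5);crop('pics/t19.png','pics/t19c.png',225,100,365,220,5)"
```

```text
28.43 [ 439.  -254.9  458.6] [-0.1 -0.3 -0.2] [-0.   -0.02 -0.07]
-60.89055145117613 -310.3604001214807 eye u -195.5905514511761 z 339.89475442552964
```

View pics/s19c.png

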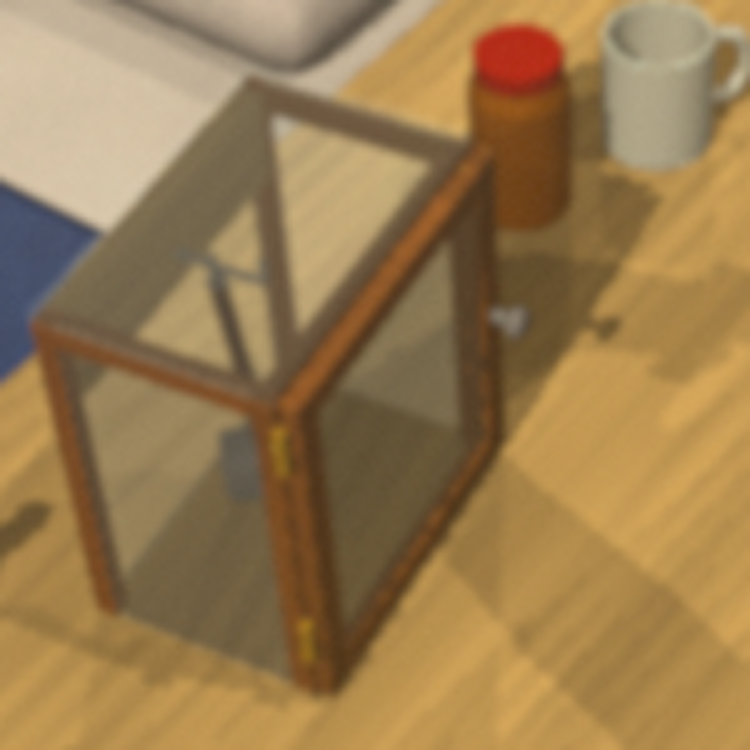

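View pics/t19c.png

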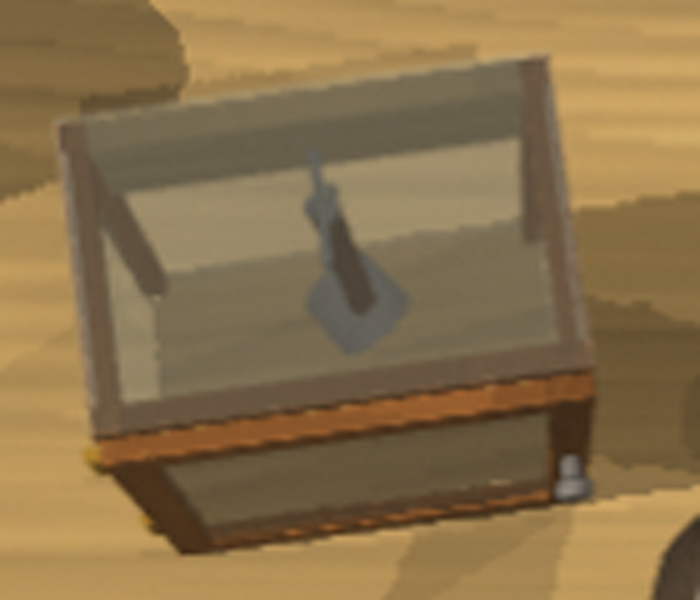

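View pics/t19.png

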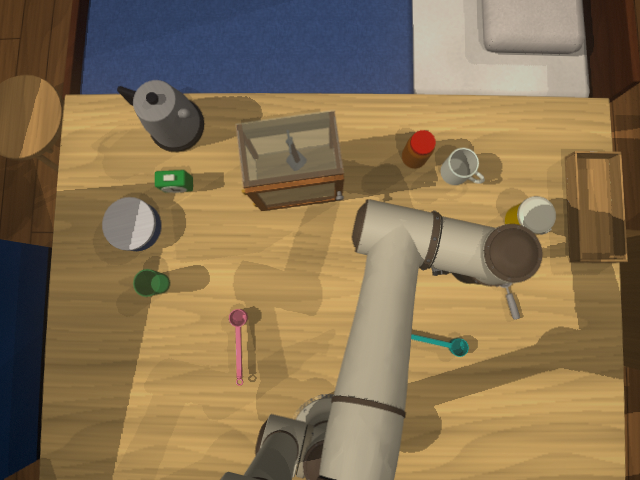

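```bash
python3 -c "
from bench import arm
print(arm.job_done())"
```

```text
the job is handed in; nothing more can be done
None
```

The scoop is hanging by its eye from the hook inside the cabinet, the door is shut, and the job is handed in at 28.4 s of the 72 s allowed.

- **Grip and tilt:** I took the dark-wood scoop by the handle about 41 mm from the cup's centre. The arm could only turn about the vertical, so I pressed the handle lightly (about 5 N) on the cabinet's top front edge. That pivoted the scoop to about 20° nose-up in the jaws.
- **Hook:** I eased the eye in under the front rail with no contact showing in the readings. I felt the hook's tip at about 1–3 N, lifted the eye over it and lowered it. A small backward pull gave 3.2 N on the force sensor (about 5 N judging by the wrist torque), which confirmed the ring was round the tip, so I let go.
- **Door:** I swept it shut with closed fingers, finishing in 1–2 mm steps until the force rose to about 5–6 N at the stop, then backed well away.

**Last checks:**
- The top and side pictures show the scoop hanging inside, slightly twisted on the shank, and the door lying parallel on the front.
- The bystanders that are in view stand where they were. The final top view has the arm over part of the canister and spoon area, so I could not see all of those.
- The wrist force reads about zero.

**What disagreed:** the first cabinet pose fits differed by about 5 mm, because the visible wooden frame sits slightly inside the stated outer size. I settled that with the wrist camera and by touch. How fully the door is shut I judged from the force stop and the pictures, with no joint reading.

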